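# Hang the slotted bracket on the machine's stud

## Task

First take the red-capped tin from beside the stud on the black machine panel, without knocking it over, and stand it upright in the grey tray. Then slide the blue bracket's slot sideways over the stud's thin neck, between head and collar, as far as it goes, lower it so that the neck sits in the pocket at the slot's end, and let go: the bracket must hang there upright and still. Leave the other loose things where they are.

Things in the scene. Friction and masses are not known exactly. Their poses are not given: they have to be found in the camera images.
- machine: fixed gutted appliance chassis with a black upright panel, 300 mm long, top edge 167 mm above the bench. Origin on the bench right under the middle of the stud's neck; z up. The panel's front face is parallel to x, at y = +95 mm, x = -120 to +180 mm; motor and parts lie behind it. Other bolt ends on it are short and unused. The bracket's slot goes on to the stud moving in the machine's +x direction
- neck (a point): middle of the stud's thin neck, 140 mm above the bench; axes as the machine's. The stud sticks out of the panel along -y. From here: steel neck 10 mm across, y = -7.5 to 7.5 mm; round head 26 mm across, y = -7.5 to -13; collar 26 mm across, y = 7.5 to 12; brass spacer 18 mm across from there to the panel
- bracket: loose blue metal bracket, an upside-down T of about 0.3 kg standing on its foot. Origin at the foot's underside, below the pocket; z up, x along the plate towards the slot's open end, which starts out pointing away from the robot within 35 degrees. Foot 110 x 50 x 6 mm; upright plate 8 mm thick, x = -53.5 to 56.5 mm, top at z = 150. Its centre of mass is at x = 0, well below the pocket
- mouth (a point): middle of the slot's open end on the bracket's +x edge, 84 mm above its underside. From here the slot, 18 mm high (z = 75 to 93 mm of the bracket), runs 63.5 mm straight along -x to its blind end at x = -7 mm
- pocket (a point): on the bracket, x = 0, 96 mm above its underside: the neck's axis comes to lie here when the bracket hangs (foot then 44 mm above the bench). The pocket is 14 mm wide (x = -7 to 7 mm) and rises from the slot's blind end, 8 mm above the slot, to z = 101 mm of the bracket
- top_edge (a point): middle of the plate's top edge right over the pocket, 150 mm above the underside. Pinch the 8 mm plate across its thickness here, fingertips no more than 35 mm below the edge, to stay clear of the stud's head and collar
- tin: loose white tin with an orange band and a red cap, a plain cylinder 45 mm across and 110 mm high, about 0.2 kg, standing upright; origin at the centre of its underside. It stands 75 to 95 mm from the neck on the machine's -x side, where the bracket must come in; the panel is at least 60 mm from its side
- tray: fixed grey open tray 200 x 140 mm, walls 28 mm high and 5 mm thick, floor 5 mm thick; origin at the centre of its underside, x along its length. Its half at x < 0 is empty; a fitting stands in the other half. Tray and bracket may have their places swapped
- fitting: loose brass fitting 34 mm across and 46 mm high, standing in the tray near x = +60 mm; bystander
- wrench: loose steel wrench 190 mm long lying near the robot; bystander
- screwdriver: loose screwdriver with orange handle, 180 mm; bystander
- tape: loose green ring (tape roll), 84 mm across, 19 mm high; bystander
- cup: loose white plastic cup 72 mm across, 70 mm high; bystander
- meter: loose grey hand meter 130 x 70 x 30 mm; bystander
There are look-alikes about, which are no part of the job. Leave any brown, turquoise or yellow look-alike of the tin alone.

How it is judged (in metres and radians):
On the way, in this order (a step that is already met when the one before it is completed fails the run):
1. the tin stands upright on the floor of the tray (x of tin in the frame of tray between -0.075 and 0.075 m and y of tin in the frame of tray between -0.045 and 0.045 m and z of tin in the frame of tray between 0.001 and 0.012 m and angle between tin's own z axis and vertical below 0.15 rad and contact force between the fingers and tin below 0.1 N), for 0.2 s.
2. the bracket's slot is over the neck and the neck sits in the pocket (x of neck in the frame of bracket between -0.006 and 0.006 m and y of neck in the frame of bracket between -0.007 and 0.007 m and z of neck in the frame of bracket between 0.092 and 0.1 m and angle between bracket's own z axis and vertical below 0.25 rad), for 0.2 s.
At the end, for the whole second after the job is handed in: Tin upright (0.15 rad) on the tray's floor, between its walls; bracket hangs upright (0.25 rad) with the neck's middle in the pocket: within 6 mm along the slot, 7 mm across the plate, 92 to 100 mm above the bracket's underside; both at rest (all of step 2 and x of tin in the frame of tray between -0.075 and 0.075 m and y of tin in the frame of tray between -0.045 and 0.045 m and z of tin in the frame of tray between 0.001 and 0.012 m and angle between tin's own z axis and vertical below 0.15 rad and linear speed of each of bracket, tin below 0.03 m/s and angular speed of bracket below 0.3 rad/s); the robot touches nothing.
It fails at once if the tin is knocked over (angle between tin's own z axis and vertical above 0.8 rad).
It fails at once if a bystander (wrench, screwdriver, tape, cup, meter or fitting) is moved by more than 30 mm (distance of any of wrench, screwdriver, tape, cup, meter, fitting from where it was at the start of the episode above 0.03 m).
It also fails if it takes over 64 s, if anything falls off the work surface, if the arm or the gripper's body presses on something with over 40 N, if the wrist force passes 120 N, or if a joint passes its speed limit or range.

## Robot

A 7-joint arm with a two-finger parallel gripper is mounted at the origin on the work surface. World frame = base frame: x ahead of the robot, y to its left, z up, the work surface at z = 0. Lengths are in mm, angles in rad, forces in N, time in s.
With the tool pointing down it reaches from about 400 to 875 mm from the base axis. Payload 4.4 kg.
Tool frame: the origin (TCP) lies at the very end of the fingers, on their centre line; the grasp point (between the pads) lies 19 mm behind it; z points along the fingers, x is the direction in which the jaws open and shut, and the axes are right-handed (so a half turn about z gives the same grasp; the last joint's range is limited). The gripper opens to 85 mm and grips with 20 to 120 N. Pads are 22 mm wide; open, the fingers measure 114 mm over their backs; the gripper's body (76 mm by 85 mm) begins 54 mm behind the grasp point. The pads swing forward as they close: fully open they stand 13 mm farther back than shut.
Start: joints at [-1.252, 0.628, 0.038, 1.517, -0.027, 0.996, -0.02], TCP at [243.97, 602.492, 191.813] pointing down, gripper open.
Joint ranges: [-3.06, 3.06], [-0.37, 2.12], [-1.25, 1.32], [0.18, 2.47], [-1.1, 4.24], [0.23, 1.98], [-2.94, 2.94]. Speed limits (rad/s): [2.57, 2.57, 3.14, 3.14, 3.14, 3.14, 3.14].

## Interface

Orientations are given as [roll, pitch, yaw] about the fixed x, y, z axes, in that order (R = Rz(yaw) Ry(pitch) Rx(roll)).
In Python, from cell import telemetry, get_image, get_calibration, ctrl gives the robot as it stands. The module is installed in compiled form; this text tells all that it offers.
- The arm moves only by the tool arm_command, never from a script. Its arguments are lists of equal length, an entry for each row: "rot": the turn, a rotation vector about the world's x, y, z in degrees, a list of three; "slide": the shift along the world's x, y, z in mm, a list of three; "gripper": the finger opening in mm, from 0 to 85.4. A call has 1 to 5 rows; each row shifts and turns the pose as measured when the row begins; what a row does not reach is not made up. A row lasts 1/12 s, in which the tool goes at most 41.7 mm and 7.16 degrees, less where a joint would pass 70% of its speed; a pose out of reach is approached as far as the arm can. A call with a gripper value outside its range is refused whole. The fingers move at their own pace and stop on an object; the grip force is fixed at half the most. Time passes only in rows, so rows that do not move let the fingers close. It gives the time, the measured TCP pose, the force and the opening at its end, in the units of the state.
- telemetry.read_state(): the state, without advancing time (a new reading comes with each control period).
- get_image(name): name is "side" or "top" or "wrist"; returns (picture, depth): 480x640x3 uint8, red, green, blue; 480x640 float32, mm along the optical axis (not along the pixel's ray), 0 where there is no reading.
- get_calibration(name): a dict with "fx", "fy", "cx", "cy" (pixels), "xyz" and "attitude" of the camera in the world. Camera axes: x right, y up, looking along -z (the intrinsics and any distortion apply to the point x, -y, -z); pixel columns grow to the right and rows downward; lengths in mm; the calibration is good to about 2 mm. A picture is of the moment at which its call begins: read the wrist's pose just before it. get_calibration takes no time and is no camera call; for the wrist camera it gives the pose at the moment of the call.
- ctrl.finish_job(): hands the job in, once; it reports no verdict.
The state is a dict: "clock": time; "qpos": joint angles; "qd": joint speeds; "tau": joint torques, N m; "eef_pos": TCP position; "tool_rot": TCP orientation; "force": force on the tool from outside, world axes, zero at the start; "torque": the same for the moment, N m; "width": finger opening in mm.
Only numpy, scipy, OpenCV 4.12 (cv2) and the standard library are available. Lean on these libraries where they do the work, as an engineer would, in place of code of your own. Each camera call takes 0.05 s, during which the arm holds its last target.

## Working session

There is one attempt and no reset: what is moved stays moved. The work goes in short steps, Python scripts to look and compute and a tool call to move; the robot and the scene stay as the last step left them, time stands still between calls to the robot, and variables do not carry over. Pictures are saved under pics/ and viewed, and the job is handed in when it is done.

Besides the shell and the picture viewer there is one more tool, called after ">>>" in YAML: its name, and indented under it one key for each argument. arm_command: Moves the arm, as the interface text tells. Its arguments: {"type":"object","properties":{"rot":{"type":"array"},"slide":{"type":"array"},"gripper":{"type":"array"}},"required":["rot","slide","gripper"]}

```bash
mkdir -p pics; cat > h.py <<'E'
import numpy as np, cv2
from cell import telemetry, get_image, get_calibration, ctrl
from scipy.spatial.transform import Rotation as R
E
python3 - <<'E'
from h import *
s=telemetry.read_state(); print(s)
for n in ["side","top","wrist"]:
    print(n,get_calibration(n))
    p,d=get_image(n); cv2.imwrite(f"pics/{n}0.png",p[:,:,::-1]); np.savez(f"{n}0.npz",p=p,d=d)
E
```

```text
{'clock': 0.0, 'qpos': array([-1.25178743,  0.6293443 ,  0.03841477,  1.51836062, -0.02700442,
        0.99632525, -0.01998953]), 'qd': array([ 0.00102211,  0.00014846, -0.00109899,  0.00050001, -0.00048839,
        0.00037421,  0.00057699]), 'tau': array([ 3.15864381e-04, -5.63404977e+01,  1.22651070e+00, -1.93445152e+01,
        1.10745634e-02,  1.04623710e-02,  1.12824071e-05]), 'eef_pos': array([243.69042586, 601.82781777, 190.89222707]), 'tool_rot': array([3.14158703e+00, 1.92047428e-03, 1.18601764e+00]), 'force': array([ 0.20917152,  0.37286731, -0.04683723]), 'torque': array([-0.02867019, -0.01336457,  0.02661749]), 'width': 85.84012959491325}
side {'fx': 616.1246158761373, 'fy': 616.1246158761373, 'cx': 310.2218176391759, 'cy': 237.347782029398, 'xyz': array([ 428.16053955, -980.81829116,  895.79197201]), 'attitude': array([ 0.91941284,  0.01762204, -0.16852849])}
top {'fx': 577.7140019604947, 'fy': 577.7140019604947, 'cx': 320.10465887046746, 'cy': 235.1686956253604, 'xyz': array([ 362.13837128,   30.05873241, 1264.68292605]), 'attitude': array([ 0.17712164, -0.02619585, -1.54329125])}
wrist {'fx': 369.40319220941313, 'fy': 369.40319220941313, 'cx': 317.3258383817201, 'cy': 240.0973739873593, 'xyz': array([176.13752909, 628.3998336 , 371.96274128]), 'attitude': array([-0.29143297,  0.00146236,  1.18652091])}
```

View pics/top0.png

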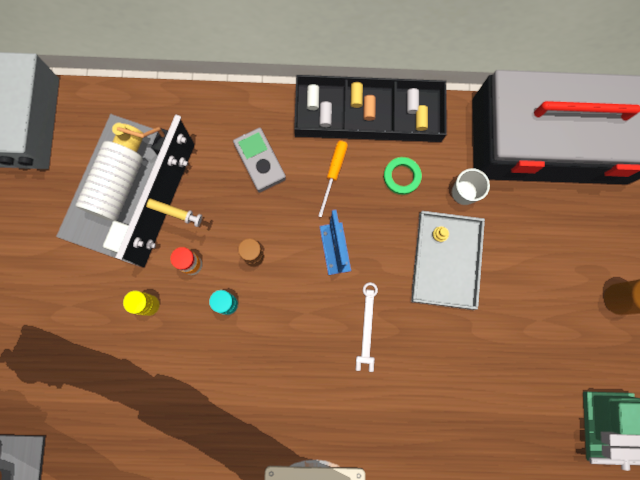

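View pics/side0.png

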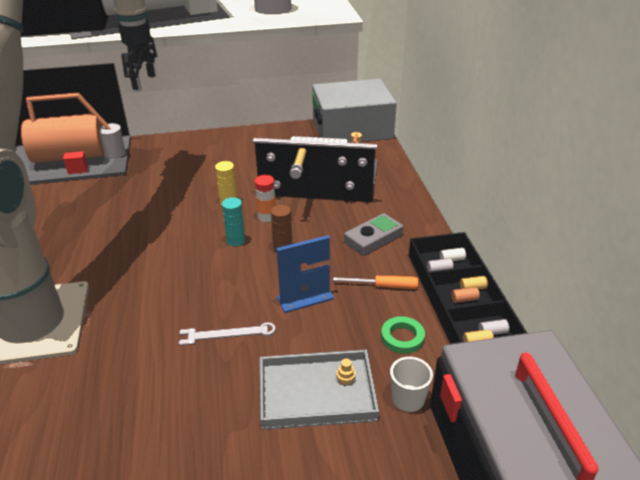

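View pics/wrist0.png

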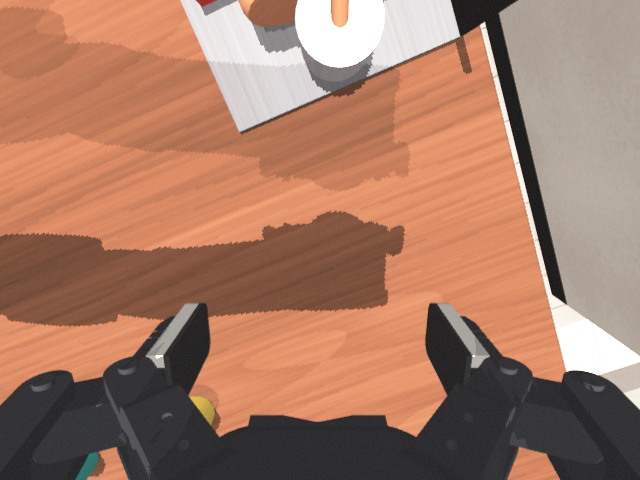

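```bash
cat >> h.py <<'E'
def cloud(cal,d):
    v,u=np.mgrid[0:480,0:640]
    P=np.stack([(u-cal['cx'])/cal['fx']*d,-(v-cal['cy'])/cal['fy']*d,-d],-1)
    W=P@R.from_euler('xyz',cal['attitude']).as_matrix().T+cal['xyz']
    W[d<=0]=np.nan
    return W
def ray(cal,u,v,z):
    D=R.from_euler('xyz',cal['attitude']).apply([(u-cal['cx'])/cal['fx'],-(v-cal['cy'])/cal['fy'],-1.])
    return cal['xyz']+D*(z-cal['xyz'][2])/D[2]
def load(n): 
    f=np.load(n+'0.npz'); return f['p'],f['d']
E
cat > m.py <<'E'
from h import *
for n in ["top","side"]:
    p,d=load(n); cal=get_calibration(n); W=cloud(cal,d); hsv=cv2.cvtColor(p,cv2.COLOR_RGB2HSV)
    print(n, 'table z', np.nanmedian(W[330:340,280:340,2]) if n=='top' else np.nanmedian(W[360:380,150:200,2]))
    def blob(name,lo,hi,box,zr):
        m=cv2.inRange(hsv,lo,hi)>0
        b=np.zeros_like(m); b[box[1]:box[3],box[0]:box[2]]=1
        m&=b
        Q=W[m&np.isfinite(W[...,2])]; Q=Q[(Q[:,2]>zr[0])&(Q[:,2]<zr[1])]
        if len(Q)<5: print(name,len(Q)); return Q
        v,u=np.where(m)
        (c,sz,a)=cv2.minAreaRect(Q[:,:2].astype(np.float32))
        print(name,len(Q),'px',u.mean().round(1),v.mean().round(1),'mean',Q.mean(0).round(1),'z',np.percentile(Q[:,2],[2,98]).round(1),'rect',np.round(c,1),np.round(sz,1),round(a,1))
        return Q
    if n=='top':
        blob('red',(0,150,80),(6,255,255),(160,240,205,280),(100,125))
        blob('fit',(15,120,80),(35,255,255),(425,220,455,245),(10,80))
        blob('brown',(0,100,20),(20,255,150),(236,238,264,268),(100,120))
        blob('turq',(80,150,60),(100,255,255),(205,285,240,320),(100,120))
        blob('blue top',(100,100,0),(125,255,255),(310,200,360,280),(140,160))
        blob('blue foot',(100,100,0),(125,255,255),(310,200,360,280),(0,15))
        blob('tray rim',(0,0,60),(179,60,255),(405,200,495,315),(20,35))
        blob('tray floor',(0,0,60),(179,60,255),(405,200,495,315),(1,12))
        blob('panel top',(0,0,0),(179,255,255),(130,110,195,270),(160,175))
        blob('stud',(15,100,60),(35,255,255),(140,190,205,230),(120,160))
        blob('head',(0,0,60),(179,60,255),(184,205,206,230),(120,160))
        blob('wrench',(0,0,120),(179,60,255),(350,280,385,380),(-3,20))
        blob('sd',(8,150,120),(20,255,255),(310,135,350,220),(-3,40))
    else:
        blob('red',(0,150,80),(6,255,255),(250,170,280,200),(100,125))
        blob('blue plate',(100,100,0),(125,255,255),(270,230,340,320),(15,160))
        blob('stud',(15,100,60),(35,255,255),(285,140,310,185),(110,170))
E
python3 m.py
python3 - <<'E'
from h import *
p,d=load('top');a=cv2.resize(p[100:320,50:360,::-1],None,fx=2.5,fy=2.5,interpolation=cv2.INTER_CUBIC);cv2.imwrite('pics/t1.png',a)
p,d=load('side');a=cv2.resize(p[130:320,200:400,::-1],None,fx=3,fy=3,interpolation=cv2.INTER_CUBIC);cv2.imwrite('pics/s1.png',a)
E
```

```text
top table z -0.2972257149633606
red 399 px 181.8 258.0 mean [513.7 281.  109.4] z [103.7 113.8] rect [514.3 281.4] [43.3 43.9] 70.6
fit 174 px 440.1 233.8 mean [ 594.6 -256.9   35.3] z [15.  54.3] rect [ 595.9 -256.9] [31.1 23.9] 25.4
brown 29 px 252.6 258.2 mean [523.9 135.7 107.2] z [100.4 110.8] rect [527.8 137.3] [17.3 42.7] 51.3
turq 403 px 223.0 302.1 mean [430.2 198.2 109.7] z [104.7 114.1] rect [430.1 198.5] [41.8 43.3] 0.1
blue top 247 px 334.8 245.9 mean [558.7 -30.7 149.2] z [141.5 154.2] rect [560.4 -30.9] [110.6   8.9] 11.6
blue foot 622 px 334.8 245.9 mean [557.7 -25.5   5.9] z [ 0.8 11.7] rect [575.9 -26.7] [141.3  49.5] 11.9
tray rim 851 px 448.5 260.2 mean [ 543.4 -279.5   26.6] z [20.4 32. ] rect [ 558.4 -280.5] [141.4 236.7] 84.4
tray floor 4464 px 448.5 260.2 mean [ 538.8 -281.3    5.2] z [ 1.3 10.1] rect [ 560.3 -278.5] [138.6 240.1] 84.5
panel top 793 px 162.0 189.5 mean [671.8 335.  163.8] z [160.4 168. ] rect [668.1 336.2] [ 14.8 263.2] 72.0
stud 379 px 166.1 208.7 mean [605.9 311.8 146.8] z [139.2 152.6] rect [606.5 309.9] [81.2 21.2] 70.5
head 140 px 193.1 218.4 mean [588.5 256.9 146.7] z [135.2 155.6] rect [589.3 257.8] [28.9 24.2] 69.7
wrench 848 px 367.0 328.7 mean [ 387.1 -103.6    6.5] z [-0.5 11.8] rect [ 393.2 -104.2] [ 38.3 190. ] 86.6
sd 2308 px 329.0 178.5 mean [719.9 -13.9   2.1] z [-2.8 22.5] rect [721.2 -14.1] [190.7  89.7] 1.1
side table z 1.079210487021328
red 201 px 263.8 182.0 mean [516.1 276.8 108.9] z [100.5 113.7] rect [517.  279.2] [42.4 49.9] 15.8
blue plate 2427 px 303.2 273.6 mean [559.6 -33.3  89.1] z [ 17.6 151.7] rect [544.8  43.7] [109.3 172.5] 13.2
stud 152 px 300.2 155.4 mean [612.  324.1 143.7] z [115.4 152.3] rect [611.8 317. ] [92.6 30.4] 84.6
```

View pics/t1.png

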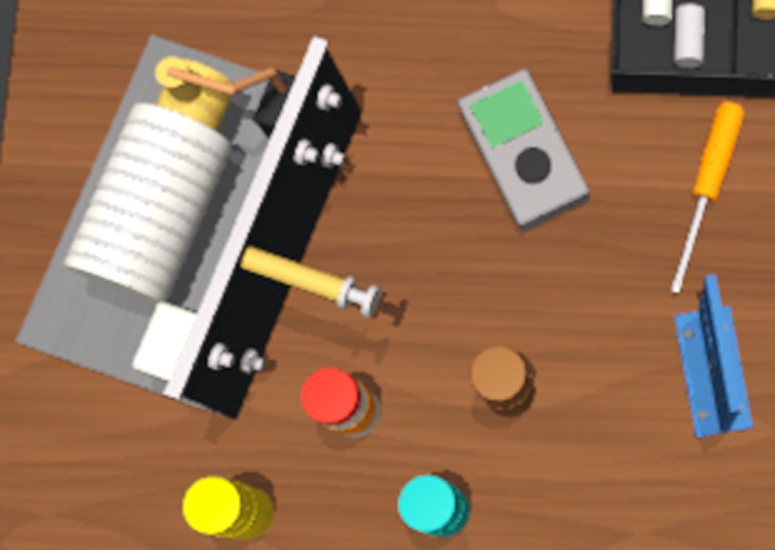

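View pics/s1.png

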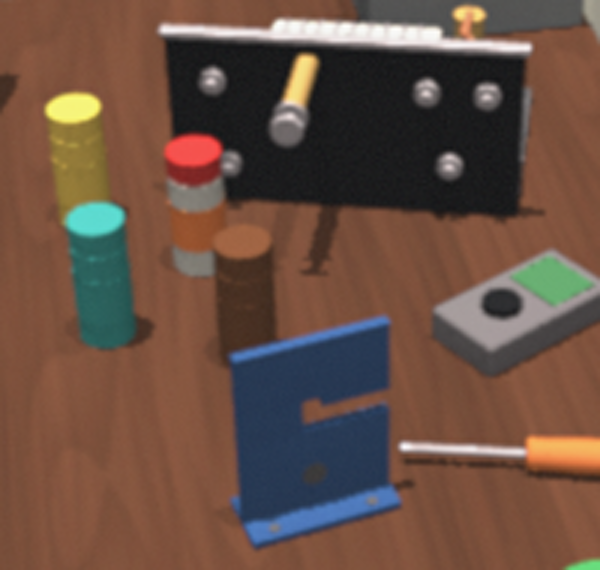

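```bash
python3 - <<'E'
from h import *
p,d=load('top'); cal=get_calibration('top'); W=cloud(cal,d)
hsv=cv2.cvtColor(p,cv2.COLOR_RGB2HSV)
m=(hsv[...,1]<70)&(hsv[...,2]>40)
m[:, :408]=0;m[:,492:]=0;m[:209]=0;m[312:]=0
m=cv2.morphologyEx(m.astype(np.uint8),cv2.MORPH_OPEN,np.ones((3,3)))
n,l,st,c=cv2.connectedComponentsWithStats(m); i=1+np.argmax(st[1:,4]); print(st[i])
k=max(cv2.findContours((l==i).astype(np.uint8),cv2.RETR_EXTERNAL,cv2.CHAIN_APPROX_NONE)[0],key=len)
Q=np.array([ray(cal,u,v,28)[:2] for u,v in k[:,0]],np.float32)
print(cv2.minAreaRect(Q))
print(ray(cal,183,259,110))
# panel front top edge: black/white boundary
Q=W.reshape(-1,3); Q=Q[np.isfinite(Q[:,2])]
Q=Q[(Q[:,2]>158)&(Q[:,2]<172)&(Q[:,0]>500)&(Q[:,0]<850)&(Q[:,1]>240)&(Q[:,1]<420)]
print(len(Q),cv2.minAreaRect(Q[:,:2].astype(np.float32)), np.polyfit(Q[:,0],Q[:,1],1))
hd=W[205:232,140:207].reshape(-1,3); hd=hd[(hd[:,2]>120)&(hd[:,2]<158)]
for r in hd[::25]: pass
print(cv2.minAreaRect(hd[hd[:,2]>135][:,:2].astype(np.float32)), np.percentile(hd[:,2],[50,90,99]))
a=cv2.resize(p[195:250,130:220,::-1],None,fx=8,fy=8,interpolation=cv2.INTER_CUBIC);cv2.imwrite('pics/t2.png',a)
E
```

```text
[ 412  211   73   99 5926]
((540.1522216796875, -275.34539794921875), (145.36349487304688, 202.92193603515625), 84.47988891601562)
[512.31073323 278.84180008 110.        ]
1037 ((648.039306640625, 342.973388671875), (15.203896522521973, 305.4470520019531), 72.47470092773438) [-3.19217138e-01  5.49576454e+02]
((593.9223022460938, 301.9222717285156), (42.32887268066406, 120.90058135986328), 0.8668720722198486) [146.16380041 151.56545676 155.60238824]
```

View pics/t2.png

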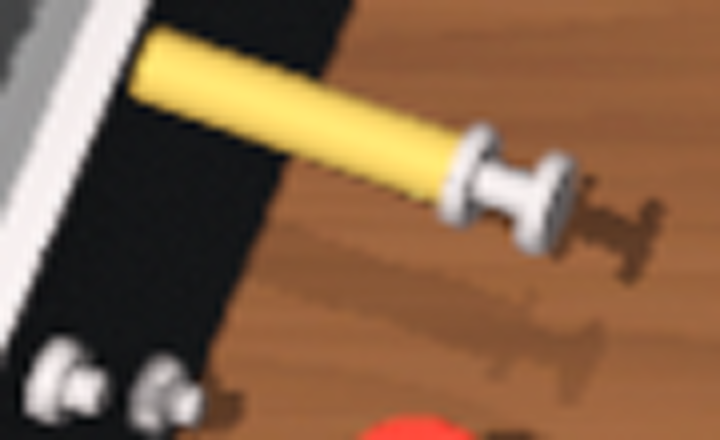

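>>> arm_command:
  rot:
    - [0, 0, 0]
    - [0, 0, 0]
    - [0, 0, 0]
    - [0, 0, 0]
    - [0, 0, 0]
  slide:
    - [25, -31, 0]
    - [25, -31, 0]
    - [25, -31, 0]
    - [25, -31, 0]
    - [25, -31, 0]
  gripper: [85, 85, 85, 85, 85]

```text
clock: 0.57
eef_pos: [359.5, 451.0, 188.4]
tool_rot: [-3.133, -0.0, 1.208]
force: [0.5, -0.4, -0.4]
width: 84.9
```

>>> arm_command:
  rot:
    - [0, 0, 0]
    - [0, 0, 0]
    - [0, 0, 0]
    - [0, 0, 0]
    - [0, 0, 0]
  slide:
    - [28, -30, 0]
    - [28, -30, 0]
    - [28, -30, 0]
    - [28, -30, 0]
    - [24, -24, 0]
  gripper: [85, 85, 85, 85, 85]

```text
clock: 0.98
eef_pos: [497.1, 299.4, 187.8]
tool_rot: [-3.132, 0.003, 1.209]
force: [0.6, 0.4, 0.0]
width: 85.4
```

>>> arm_command:
  rot:
    - [0, 0, 0]
    - [0, 0, 0]
  slide:
    - [0, 0, 0]
    - [0, 0, 0]
  gripper: [85, 85]

```text
clock: 1.15
eef_pos: [504.3, 289.1, 187.5]
tool_rot: [-3.137, 0.006, 1.193]
force: [-1.4, 0.9, 1.2]
width: 84.8
```

```bash
python3 - <<'E'
from h import *
print(get_calibration('wrist'));s=telemetry.read_state();print(s['eef_pos'],s['tool_rot'])
p,d=get_image('wrist');cv2.imwrite('pics/w1.png',p[:,:,::-1]); 
c=get_calibration('top')
W=cloud(get_calibration('wrist'),d);hsv=cv2.cvtColor(p,cv2.COLOR_RGB2HSV)
m=(cv2.inRange(hsv,(0,180,80),(6,255,255))>0)&(W[...,2]>100)
print(m.sum(),cv2.minAreaRect(W[m][:,:2].astype(np.float32)))
print('neck',ray(c,193.1,218.5,145))
E
```

```text
{'fx': 369.40319220941313, 'fy': 369.40319220941313, 'cx': 317.3258383817201, 'cy': 240.0973739873593, 'xyz': array([437.59848913, 315.49887045, 368.74754636]), 'attitude': array([-0.28696165,  0.00594445,  1.1938049 ])}
[504.32684087 289.06731929 187.46230177] [-3.13713082  0.00613456  1.19331695]
2737 ((516.2576293945312, 280.5731506347656), (43.7065315246582, 43.878334045410156), 71.20035552978516)
neck [588.62645587 257.09885895 145.        ]
```

View pics/w1.png

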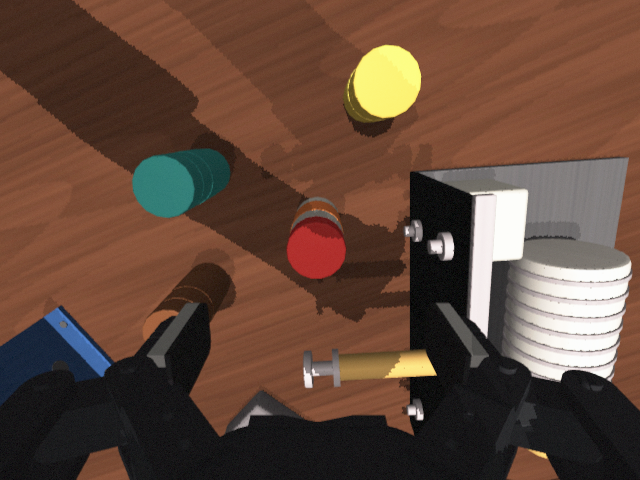

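>>> arm_command:
  rot:
    - [0, 0, 0]
    - [0, 0, 0]
    - [0, 0, 0]
    - [0, 0, 0]
    - [0, 0, 0]
  slide:
    - [11, -9, 0]
    - [0, 0, -35]
    - [0, 0, -35]
    - [0, 0, -30]
    - [0, 0, -15]
  gripper: [85, 85, 85, 85, 85]

```text
clock: 1.62
eef_pos: [516.5, 287.2, 73.8]
tool_rot: [3.139, -0.006, 1.201]
force: [-0.8, -1.1, -0.0]
width: 85.3
```

>>> arm_command:
  rot:
    - [0, 0, 0]
  slide:
    - [0, 0, 0]
  gripper: [85]

```text
clock: 1.7
eef_pos: [513.1, 287.5, 70.5]
tool_rot: [-3.14, -0.001, 1.203]
force: [-0.3, 0.7, -0.0]
width: 85.1
```

>>> arm_command:
  rot:
    - [0, 0, 0]
    - [0, 0, 0]
    - [0, 0, 0]
    - [0, 0, 0]
    - [0, 0, 0]
  slide:
    - [2, -7, -6]
    - [0, 0, 0]
    - [0, 0, 0]
    - [0, 0, 0]
    - [0, 0, 0]
  gripper: [85, 85, 60, 50, 30]

```text
clock: 2.12
eef_pos: [514.5, 284.3, 66.7]
tool_rot: [-3.14, -0.004, 1.209]
force: [-0.1, -0.3, 0.9]
width: 51.4
```

>>> arm_command:
  rot:
    - [0, 0, 0]
    - [0, 0, 0]
    - [0, 0, 0]
    - [0, 0, 0]
    - [0, 0, 0]
  slide:
    - [0, 0, 0]
    - [0, 0, 0]
    - [0, 0, 0]
    - [0, 0, 0]
    - [0, 0, 0]
  gripper: [30, 30, 30, 30, 30]

```text
clock: 2.53
eef_pos: [519.8, 287.4, 73.4]
tool_rot: [3.135, -0.015, 1.209]
force: [0.4, -0.2, -0.7]
width: 29.8
```

```bash
python3 - <<'E'
from h import *
s=telemetry.read_state();print(s['eef_pos'],s['tool_rot'],s['force'],s['width'])
p,d=get_image('wrist');cv2.imwrite('pics/w2.png',p[:,:,::-1]); 
p,d=get_image('side');cv2.imwrite('pics/s2.png',cv2.resize(p[130:320,200:400,::-1],None,fx=3,fy=3))
E
```

```text
[519.77089714 287.35053021  73.3989068 ] [ 3.13450256 -0.0154042   1.20855396] [ 0.37740505 -0.17161033 -0.65431423] 29.779420172068313
```

View pics/w2.png

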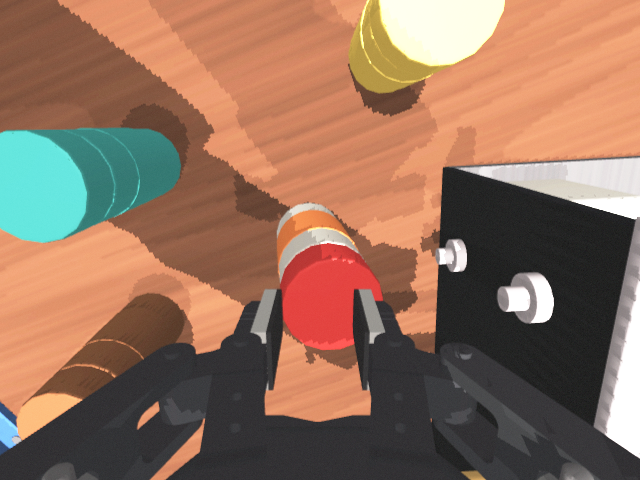

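View pics/s2.png

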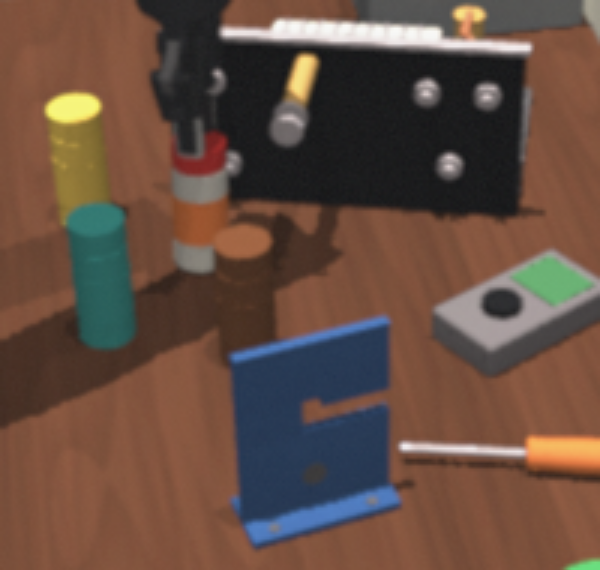

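```bash
python3 - <<'E'
from h import *
cal=get_calibration('wrist');s=telemetry.read_state();print(s['eef_pos'],s['tool_rot'],s['force'],s['width'])
p,d=get_image('wrist')
W=cloud(cal,d);hsv=cv2.cvtColor(p,cv2.COLOR_RGB2HSV)
m=(cv2.inRange(hsv,(0,150,80),(6,255,255))>0)&(W[...,2]>90)
print(m.sum(),cv2.minAreaRect(W[m][:,:2].astype(np.float32)),np.percentile(W[m][:,2],[5,50,95]))
print(ray(cal,332,297,110), W[297,332])
for (v,u) in [(300,262),(300,373),(340,270),(340,368),(380,270)]: print(u,v,W[v,u],p[v,u])
Ri=R.from_euler('xyz',cal['attitude']).inv()
for z in (0,-19):
    q=Ri.apply(s['eef_pos']-np.array([0,0,z])-cal['xyz']); print(cal['cx']-cal['fx']*q[0]/q[2],cal['cy']+cal['fy']*q[1]/q[2])
E
```

```text
[519.56418426 287.22493117  73.09212545] [ 3.13485766 -0.01491574  1.20857167] [-1.26679787 -0.38660693  0.43034364] 29.731686870266874
7382 ((519.1390991210938, 289.89178466796875), (41.70913314819336, 44.80181121826172), 39.982017517089844) [ 97.85506524 110.43170005 112.45525347]
[517.2042622 293.0875387 110.       ] [516.72813329 293.20452547 111.00429624]
262 300 [501.46188926 269.54425756 125.38106433] [159 158 151]
373 300 [516.44446338 309.10986966 125.99167621] [161 155 149]
270 340 [506.16242425 273.52942456 148.33184098] [61 60 60]
368 340 [517.004205   303.29473047 149.43150827] [73 71 71]
270 380 [518.92791678 268.38328594 150.38818514] [61 60 61]
319.3440616867445 273.52397922799133
320.1551615747549 288.67891469300827
```

```bash
python3 - <<'E'
from h import *
cal=get_calibration('wrist')
p,d=get_image('wrist')
W=cloud(cal,d)
cv2.imwrite('pics/w3.png',cv2.resize(p[230:410,220:420,::-1],None,fx=4,fy=3.3))
for u in (255,262,268,274,278,355,361,366,372,378): print(u,[tuple(W[v,u].round(0).astype(int)) for v in (286,292,298,310,325,340,360,385)])
cal=get_calibration('side');p,d=get_image('side');W=cloud(cal,d)
cv2.imwrite('pics/s3.png',cv2.resize(p[130:230,220:320,::-1],None,fx=6,fy=6))
for v in range(150,186,4): print(v,[tuple(W[v,u].round(0).astype(int)) for u in (256,260,264,268,272)])
E
```

```text
255 [(np.int64(541), np.int64(229), np.int64(-2)), (np.int64(545), np.int64(227), np.int64(-1)), (np.int64(-9223372036854775808), np.int64(-9223372036854775808), np.int64(-9223372036854775808)), (np.int64(504), np.int64(265), np.int64(125)), (np.int64(501), np.int64(270), np.int64(145)), (np.int64(501), np.int64(272), np.int64(155)), (np.int64(501), np.int64(273), np.int64(166)), (np.int64(497), np.int64(277), np.int64(182))]
262 [(np.int64(542), np.int64(235), np.int64(0)), (np.int64(547), np.int64(232), np.int64(-1)), (np.int64(501), np.int64(269), np.int64(123)), (np.int64(501), np.int64(271), np.int64(134)), (np.int64(502), np.int64(272), np.int64(144)), (np.int64(505), np.int64(271), np.int64(149)), (np.int64(502), np.int64(275), np.int64(166)), (np.int64(498), np.int64(279), np.int64(181))]
268 [(np.int64(544), np.int64(238), np.int64(-1)), (np.int64(502), np.int64(271), np.int64(118)), (np.int64(502), np.int64(271), np.int64(124)), (np.int64(502), np.int64(272), np.int64(133)), (np.int64(503), np.int64(274), np.int64(144)), (np.int64(506), np.int64(273), np.int64(149)), (np.in
[... 4257 characters left out ...]
4(262), np.int64(141)), (np.int64(516), np.int64(254), np.int64(144)), (np.int64(529), np.int64(303), np.int64(113)), (np.int64(539), np.int64(308), np.int64(109))]
178 [(np.int64(508), np.int64(472), np.int64(1)), (np.int64(506), np.int64(261), np.int64(130)), (np.int64(515), np.int64(254), np.int64(134)), (np.int64(527), np.int64(288), np.int64(111)), (np.int64(536), np.int64(285), np.int64(112))]
182 [(np.int64(506), np.int64(455), np.int64(0)), (np.int64(506), np.int64(271), np.int64(113)), (np.int64(515), np.int64(271), np.int64(112)), (np.int64(525), np.int64(269), np.int64(112)), (np.int64(535), np.int64(273), np.int64(108))]<stdin>:6: RuntimeWarning: invalid value encountered in cast
```

View pics/w3.png

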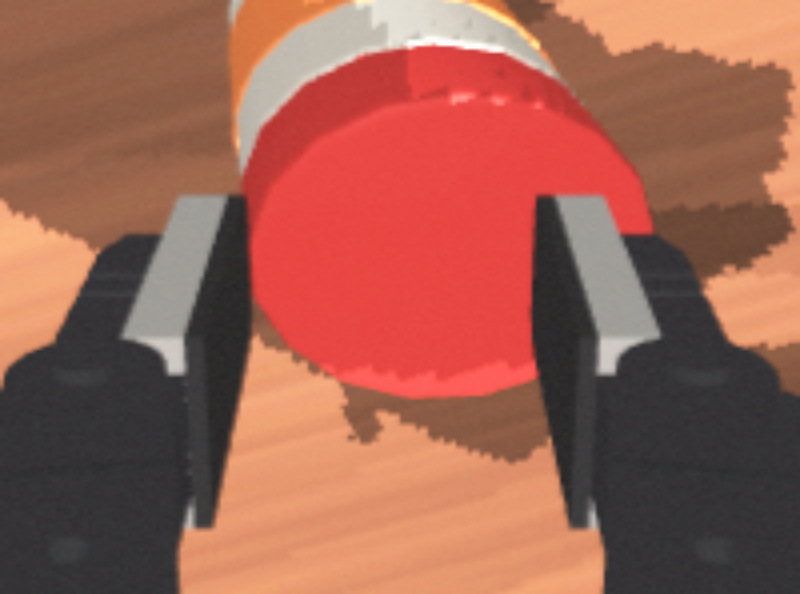

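View pics/s3.png

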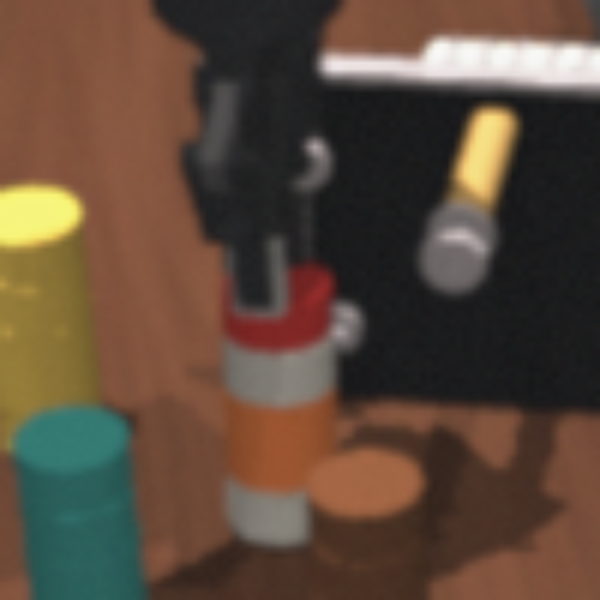

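```bash
python3 - <<'E'
from h import *
cal=get_calibration('wrist');s=telemetry.read_state();print(cal['xyz'],cal['attitude'],s['eef_pos'],s['tool_rot'],s['qpos'].round(3),s['clock'])
p,d=load('wrist')
for u in (190,200,205,432,440,450): print(u,[d[v,u].round(0) for v in (300,304,308,312,320,340,360)])
p,d=get_image('wrist')
for u in (262,268,274,361,366): print(u,[d[v,u].round(0) for v in (288,292,296,304,312,325,340,360)])
E
```

```text
[449.06043146 309.77305856 253.31116271] [-0.29781924 -0.01471399  1.20916757] [519.39150035 287.14526336  72.82982736] [ 3.13517155 -0.0145078   1.20862162] [-0.564  0.692  0.023  1.803 -0.031  0.632  0.687] 2.7833
190 [np.float32(409.0), np.float32(137.0), np.float32(135.0), np.float32(131.0), np.float32(126.0), np.float32(123.0), np.float32(123.0)]
200 [np.float32(409.0), np.float32(138.0), np.float32(134.0), np.float32(134.0), np.float32(134.0), np.float32(133.0), np.float32(135.0)]
205 [np.float32(411.0), np.float32(140.0), np.float32(141.0), np.float32(140.0), np.float32(140.0), np.float32(140.0), np.float32(141.0)]
432 [np.float32(409.0), np.float32(137.0), np.float32(137.0), np.float32(138.0), np.float32(137.0), np.float32(138.0), np.float32(137.0)]
440 [np.float32(409.0), np.float32(137.0), np.float32(135.0), np.float32(131.0), np.float32(129.0), np.float32(128.0), np.float32(128.0)]
450 [np.float32(410.0), np.float32(138.0), np.float32(134.0), np.float32(131.0), np.float32(125.0), np.float32(119.0), np.float32(119.0)]
262 [np.float32(277.0), np.float32(277.0), np.float32(280.0), np.float32(137.0), np.float32(131.0), np.float32(121.0), np.float32(119.0), np.float32(102.0)]
268 [np.float32(277.0), np.float32(148.0), np.float32(144.0), np.float32(137.0), np.float32(131.0), np.float32(123.0), np.float32(119.0), np.float32(120.0)]
274 [np.float32(276.0), np.float32(147.0), np.float32(144.0), np.float32(137.0), np.float32(132.0), np.float32(128.0), np.float32(128.0), np.float32(127.0)]
361 [np.float32(158.0), np.float32(148.0), np.float32(143.0), np.float32(138.0), np.float32(131.0), np.float32(127.0), np.float32(128.0), np.float32(127.0)]
366 [np.float32(158.0), np.float32(149.0), np.float32(144.0), np.float32(138.0), np.float32(131.0), np.float32(123.0), np.float32(119.0), np.float32(120.0)]
```

>>> arm_command:
  rot:
    - [0, 0, 0]
    - [0, 0, 0]
    - [0, 0, 0]
    - [0, 0, 0]
    - [0, 0, 0]
  slide:
    - [0, 0, 15]
    - [0, 0, 35]
    - [0, 0, 35]
    - [0, 0, 0]
    - [0, 0, 0]
  gripper: [30, 50, 85, 85, 85]

```text
clock: 3.25
eef_pos: [517.1, 286.2, 158.3]
tool_rot: [3.139, -0.01, 1.209]
force: [-0.6, 0.1, -0.7]
width: 77.0
```

```bash
cat > look.py <<'E'
from h import *
import sys
cal=get_calibration('wrist');s=telemetry.read_state();print(s['clock'],s['eef_pos'].round(1),s['tool_rot'].round(3),s['force'].round(1),round(s['width'],1))
p,d=get_image('wrist');cv2.imwrite(f'pics/{sys.argv[1]}.png',p[:,:,::-1]);np.savez(sys.argv[1],p=p,d=d,xyz=cal['xyz'],att=cal['attitude'])
W=cloud(cal,d);hsv=cv2.cvtColor(p,cv2.COLOR_RGB2HSV)
m=(cv2.inRange(hsv,(0,180,80),(6,255,255))>0)&(W[...,2]>95)
if m.sum()>50: print(m.sum(),cv2.minAreaRect(W[m][:,:2].astype(np.float32)),np.percentile(W[m][:,2],[5,50,95]))
E
python3 look.py w4
```

```text
3.25 [517.1 286.2 158.3] [ 3.139 -0.01   1.209] [-0.6  0.1 -0.7] 77.0
3611 ((515.1595458984375, 276.3931579589844), (44.25698471069336, 44.067047119140625), 85.82445526123047) [104.56334334 109.76389849 111.25117375]
```

View pics/w4.png

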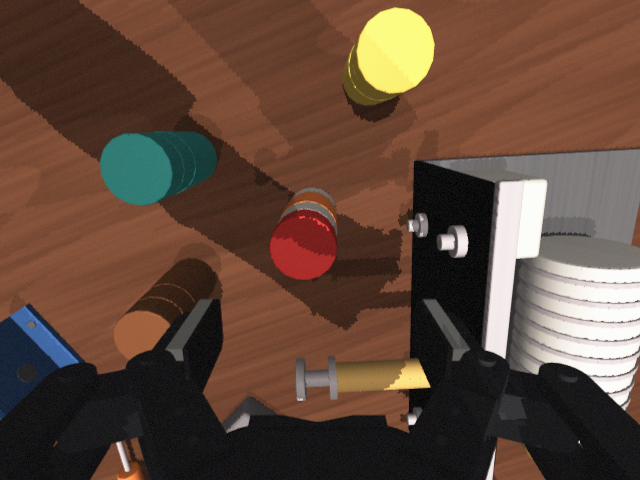

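>>> arm_command:
  rot:
    - [0, 0, 0]
    - [0, 0, 0]
    - [0, 0, 0]
  slide:
    - [-2, -9, 0]
    - [0, 0, 0]
    - [0, 0, 0]
  gripper: [85, 85, 85]

```text
clock: 3.55
eef_pos: [514.3, 276.1, 156.4]
tool_rot: [3.14, -0.009, 1.209]
force: [-0.6, 0.4, -0.8]
width: 85.0
```

```bash
python3 look.py w5
```

```text
3.55 [514.3 276.1 156.4] [ 3.14  -0.009  1.209] [-0.6  0.4 -0.8] 85.0
3328 ((515.0087890625, 283.2382507324219), (43.6911506652832, 44.171993255615234), 11.816953659057617) [105.41342855 109.17006058 110.30949536]
```

```bash
python3 look.py w5b; python3 look.py w5c; python3 look.py w6
```

```text
3.6 [514.1 275.4 156.2] [ 3.141 -0.007  1.209] [ 0.  -0.4 -0.6] 84.7
3549 ((516.5955200195312, 279.54766845703125), (44.13058090209961, 44.01698303222656), 28.992733001708984) [104.82983182 109.36849976 110.55748604]
3.65 [514.3 275.7 156.3] [ 3.14  -0.008  1.209] [ 0.2  0.4 -0.3] 84.7
3299 ((514.8157958984375, 283.30841064453125), (43.78043746948242, 44.06559371948242), 69.7599105834961) [105.70018403 109.20455183 110.38163424]
3.7 [514.5 276.2 156.5] [ 3.14  -0.008  1.209] [ 0.4 -0.8  0.2] 84.9
3382 ((515.321044921875, 281.9438781738281), (44.037322998046875, 44.03341293334961), 82.02394104003906) [105.31052572 108.98295863 110.12870183]
```

View pics/w6.png

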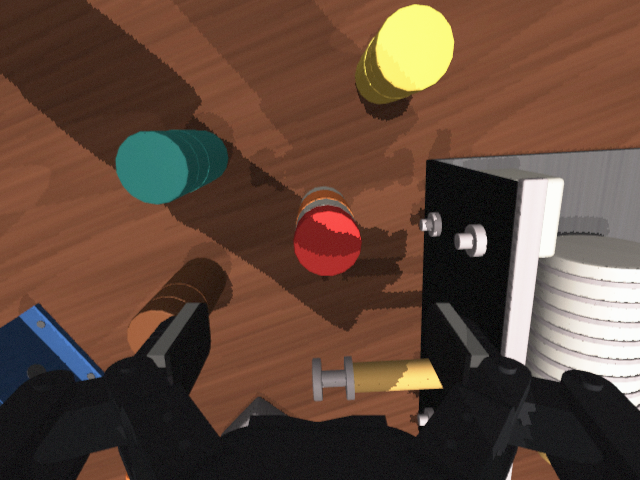

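>>> arm_command:
  rot:
    - [0, 0, 0]
    - [0, 0, 0]
    - [0, 0, 0]
    - [0, 0, 0]
  slide:
    - [2, 6, -20]
    - [0, 0, -30]
    - [0, 0, 0]
    - [0, 0, 0]
  gripper: [85, 85, 85, 85]

```text
clock: 4.08
eef_pos: [518.1, 284.0, 106.3]
tool_rot: [3.138, -0.012, 1.21]
force: [1.5, 1.3, 1.4]
width: 84.8
```

```bash
python3 look.py w7
```

```text
4.0833 [518.1 284.  106.3] [ 3.138 -0.012  1.21 ] [1.5 1.3 1.4] 84.8
5534 ((515.0352172851562, 282.3614807128906), (44.00690841674805, 43.90906524658203), 30.90277671813965) [103.98329575 108.99916204 110.04508712]
```

View pics/w7.png

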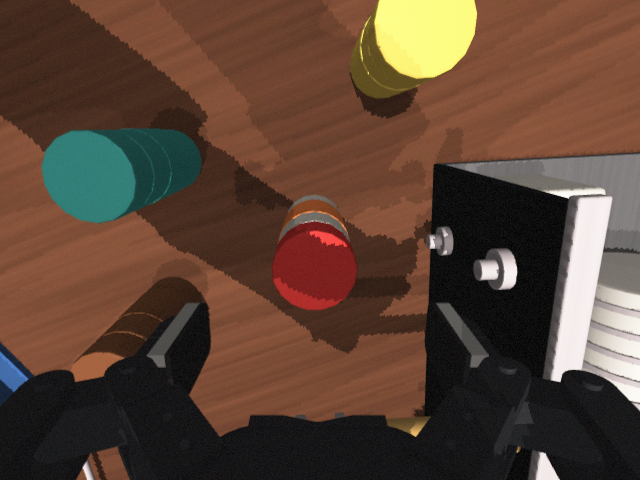

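>>> arm_command:
  rot:
    - [0, 0, 0]
    - [0, 0, 0]
    - [0, 0, 0]
    - [0, 0, 0]
  slide:
    - [-2, -1, -30]
    - [0, 0, -30]
    - [0, 0, -22]
    - [0, 0, 0]
  gripper: [85, 85, 85, 85]

```text
clock: 4.47
eef_pos: [520.5, 285.4, 28.7]
tool_rot: [3.131, -0.021, 1.21]
force: [0.0, 0.2, 0.1]
width: 85.0
```

```bash
python3 look.py w8
```

```text
4.4667 [520.5 285.4  28.7] [ 3.131 -0.021  1.21 ] [0.  0.2 0.1] 85.0
1506 ((513.64990234375, 281.7221374511719), (41.60694885253906, 42.48546600341797), 50.2855339050293) [ 95.93944231 103.55671598 108.82476147]
```

View pics/w8.png

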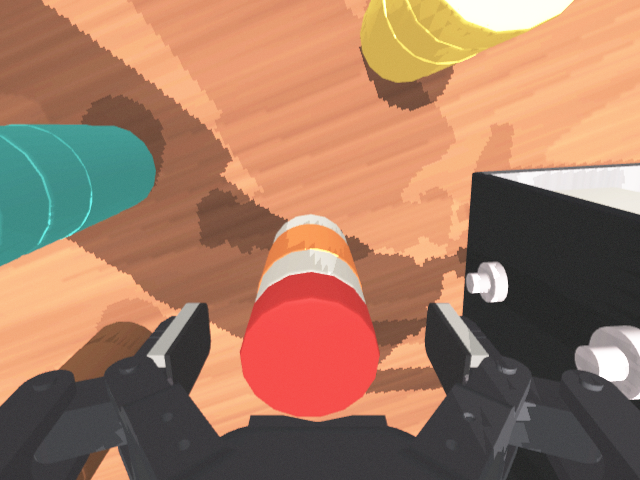

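>>> arm_command:
  rot:
    - [0, 0, 0]
    - [0, 0, 0]
    - [0, 0, 0]
    - [0, 0, 0]
    - [0, 0, 0]
  slide:
    - [-5, -4, -9]
    - [0, 0, 0]
    - [0, 0, 0]
    - [0, 0, 0]
    - [0, 0, 0]
  gripper: [85, 85, 60, 50, 35]

```text
clock: 4.93
eef_pos: [523.2, 285.5, 30.8]
tool_rot: [3.12, -0.033, 1.209]
force: [-0.6, -2.5, 2.4]
width: 51.0
```

>>> arm_command:
  rot:
    - [0, 0, 0]
    - [0, 0, 0]
    - [0, 0, 0]
  slide:
    - [0, 0, 0]
    - [0, 0, 0]
    - [0, 0, 0]
  gripper: [35, 35, 35]

```text
clock: 5.18
eef_pos: [524.7, 286.3, 33.1]
tool_rot: [3.118, -0.036, 1.21]
force: [0.1, 0.1, -2.2]
width: 43.6
```

```bash
python3 look.py w9
```

```text
5.1833 [524.7 286.3  33.1] [ 3.118 -0.036  1.21 ] [ 0.1  0.1 -2.2] 43.6
1031 ((505.30157470703125, 286.1416015625), (43.656551361083984, 20.53426170349121), 86.69766235351562) [ 96.04330936 104.32692914 109.50384415]
```

View pics/w9.png

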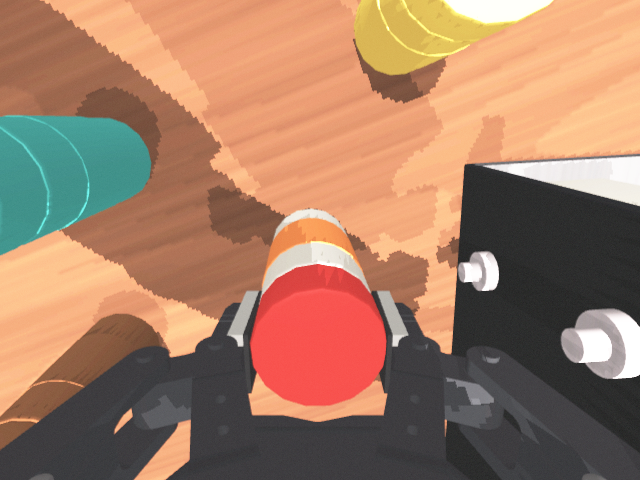

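```bash
cat > tilt.py <<'E'
from h import *
import sys
s=telemetry.read_state();Rt=R.from_euler('xyz',s['tool_rot']); y=float(sys.argv[1])
e=(R.from_euler('xyz',[np.pi,0,np.radians(y)])*Rt.inv()).as_rotvec(degrees=True)
print(s['clock'],s['eef_pos'].round(1),'yaw',np.degrees(s['tool_rot'][2]).round(1),'rotvec to fix',e.round(2),s['force'].round(1),s['width'],s['qpos'].round(2))
E
python3 tilt.py 69
```

```text
5.2333 [524.8 286.3  33.1] yaw 69.3 rotvec to fix [-1.46  2.   -0.28] [-0.6  0.8 -2.1] 43.98157637514937 [-0.56  0.75  0.02  1.84 -0.03  0.51  0.69]
```

>>> arm_command:
  rot:
    - [0, 0, 0]
    - [0, 0, 0]
    - [0, 0, 0]
    - [0, 0, 0]
    - [0, 0, 0]
  slide:
    - [0, 0, 15]
    - [0, 0, 35]
    - [0, 0, 38]
    - [0, 0, 38]
    - [0, 0, 38]
  gripper: [35, 35, 35, 35, 35]

```text
clock: 5.65
eef_pos: [515.5, 281.5, 192.0]
tool_rot: [3.134, -0.017, 1.21]
force: [0.8, 1.6, -1.7]
width: 44.0
```

```bash
python3 tilt.py 69
```

```text
5.65 [515.5 281.5 192. ] yaw 69.3 rotvec to fix [-0.75  0.77 -0.31] [ 0.8  1.6 -1.7] 44.0334293820934 [-0.57  0.53  0.03  1.72 -0.03  0.88  0.69]
```

>>> arm_command:
  rot:
    - [-0.7, 0.7, 0]
    - [0, 0, 0]
    - [0, 0, 0]
    - [0, 0, 0]
    - [0, 0, 0]
  slide:
    - [0, -15, 15]
    - [0, -38, 5]
    - [0, -40, 0]
    - [-2, -40, 0]
    - [-2, -40, 0]
  gripper: [35, 35, 35, 35, 35]

```text
clock: 6.07
eef_pos: [515.0, 120.2, 223.7]
tool_rot: [3.13, -0.024, 1.231]
force: [0.9, -1.0, -1.2]
width: 43.9
```

>>> arm_command:
  rot:
    - [0, 0, 0]
    - [0, 0, 0]
    - [0, 0, 0]
    - [0, 0, 0]
    - [0, 0, 0]
  slide:
    - [-2, -40, 0]
    - [-2, -40, 0]
    - [-2, -40, 0]
    - [-2, -40, 0]
    - [-2, -40, 0]
  gripper: [35, 35, 35, 35, 35]

```text
clock: 6.48
eef_pos: [501.7, -87.7, 224.0]
tool_rot: [3.13, -0.025, 1.234]
force: [0.2, -0.2, -1.3]
width: 43.8
```

```bash
python3 tilt.py 69
```

```text
6.4833 [501.7 -87.7 224. ] yaw 70.7 rotvec to fix [-1.08  1.13 -1.7 ] [ 0.2 -0.2 -1.3] 43.79969403178465 [ 0.08  0.38  0.07  1.88 -0.06  0.87  1.42]
```

>>> arm_command:
  rot:
    - [-1, 1, 0]
    - [0, 0, 0]
    - [0, 0, 0]
    - [0, 0, 0]
    - [0, 0, 0]
  slide:
    - [-2, -40, 0]
    - [-2, -40, 0]
    - [-2, -40, 0]
    - [0, -36, 0]
    - [0, -15, 0]
  gripper: [35, 35, 35, 35, 35]

```text
clock: 6.9
eef_pos: [490.7, -271.9, 223.8]
tool_rot: [-3.142, 0.003, 1.227]
force: [-0.1, -1.0, -1.2]
width: 44.2
```

>>> arm_command:
  rot:
    - [0, 0, 0]
    - [0, 0, 0]
  slide:
    - [0, 0, 0]
    - [0, 0, 0]
  gripper: [35, 35]

```text
clock: 7.07
eef_pos: [488.6, -277.9, 223.0]
tool_rot: [-3.141, 0.005, 1.217]
force: [-0.1, 0.7, -1.8]
width: 44.0
```

```bash
python3 tilt.py 69;python3 look.py w10; python3 - <<'E'
from h import *
p,d=get_image('top');cv2.imwrite('pics/t10.png',p[:,:,::-1])
E
```

```text
7.0667 [ 488.6 -277.9  223. ] yaw 69.7 rotvec to fix [ 0.26 -0.14 -0.74] [-0.1  0.7 -1.8] 44.03664660997289 [ 0.38  0.47  0.12  1.73 -0.06  0.95  1.74]
7.0667 [ 488.6 -277.9  223. ] [-3.141  0.005  1.217] [-0.1  0.7 -1.8] 44.0
14685 ((483.82574462890625, -276.36590576171875), (43.672855377197266, 44.4768180847168), 80.69950866699219) [288.70519025 300.559545   301.98974592]
```

View pics/w10.png

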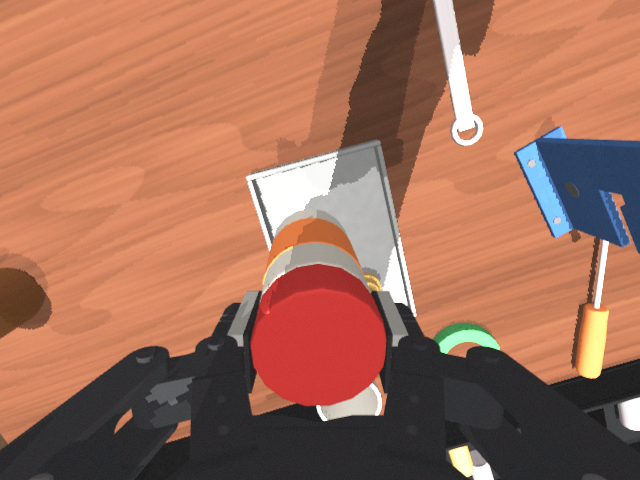

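View pics/t10.png

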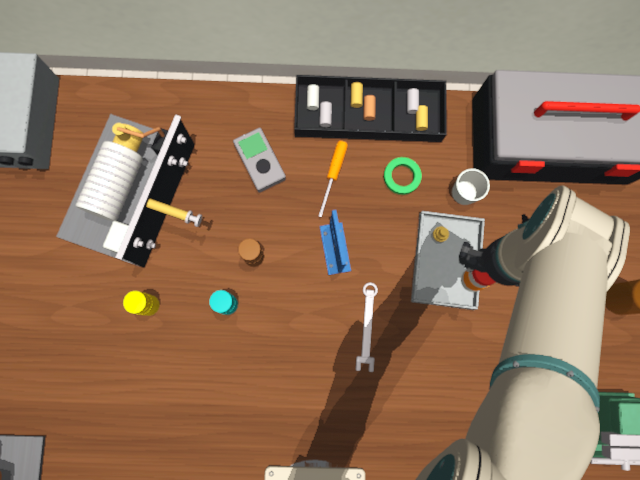

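>>> arm_command:
  rot:
    - [0, 0, 0]
    - [0, 0, 0]
    - [0, 0, 0]
    - [0, 0, 0]
    - [0, 0, 0]
  slide:
    - [8, 3, -30]
    - [0, 0, -38]
    - [0, 0, -38]
    - [0, 0, -32]
    - [0, 0, -15]
  gripper: [35, 35, 35, 35, 35]

```text
clock: 7.58
eef_pos: [505.6, -263.6, 71.6]
tool_rot: [3.126, -0.0, 1.234]
force: [-0.2, 0.8, -1.2]
width: 44.4
```

>>> arm_command:
  rot:
    - [0, 0, 0]
    - [0, 0, 0]
  slide:
    - [0, 0, 0]
    - [0, 0, 0]
  gripper: [35, 35]

```text
clock: 7.75
eef_pos: [503.9, -257.1, 67.9]
tool_rot: [3.135, -0.004, 1.241]
force: [1.0, -0.3, -1.8]
width: 43.8
```

```bash
python3 tilt.py 69;python3 look.py w11
```

```text
7.75 [ 503.9 -257.1   67.9] yaw 71.1 rotvec to fix [-0.08  0.42 -2.09] [ 1.  -0.3 -1.8] 43.84186728368183 [ 0.38  0.67  0.07  1.87 -0.09  0.59  1.75]
7.75 [ 503.9 -257.1   67.9] [ 3.135 -0.004  1.241] [ 1.  -0.3 -1.8] 43.8
14777 ((498.33929443359375, -256.252197265625), (43.761962890625, 44.40705871582031), 77.55744171142578) [133.21595014 145.43423676 146.71980012]
```

View pics/w11.png

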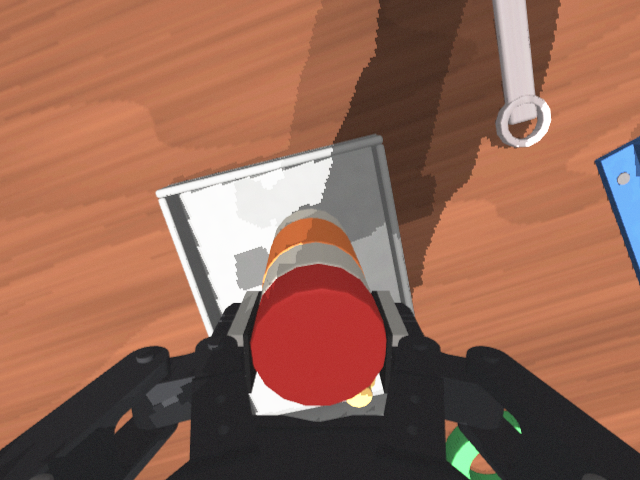

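>>> arm_command:
  rot:
    - [0, 0.4, -1]
    - [0, 0, -1]
    - [0, 0, 0]
    - [0, 0, 0]
  slide:
    - [-1, -10, 0]
    - [-1, -8, -5]
    - [0, 0, -12]
    - [0, 0, 0]
  gripper: [35, 35, 35, 35]

```text
clock: 8.13
eef_pos: [506.6, -277.5, 55.5]
tool_rot: [3.131, -0.001, 1.205]
force: [0.2, 0.6, -1.4]
width: 44.0
```

```bash
python3 tilt.py 69;python3 look.py w12
```

```text
8.1333 [ 506.6 -277.5   55.5] yaw 69.0 rotvec to fix [ 0.17  0.57 -0.02] [ 0.2  0.6 -1.4] 44.01103516099375 [ 0.4   0.7   0.08  1.85 -0.1   0.58  1.75]
8.1333 [ 506.6 -277.5   55.5] [ 3.131e+00 -1.000e-03  1.205e+00] [ 0.2  0.6 -1.4] 44.0
14757 ((500.7856140136719, -276.0226135253906), (44.21259689331055, 43.95195388793945), 30.345478057861328) [120.75021921 133.02242172 134.33405637]
```

>>> arm_command:
  rot:
    - [0, 0.5, 0]
    - [0, 0, 0]
    - [0, 0, 0]
    - [0, 0, 0]
  slide:
    - [0, 0, -9]
    - [0, 0, -5]
    - [0, 0, -2]
    - [0, 0, -1]
  gripper: [35, 35, 35, 35]

```text
clock: 8.52
eef_pos: [507.6, -278.9, 38.5]
tool_rot: [3.137, 0.003, 1.203]
force: [0.0, 0.5, -1.8]
width: 44.2
```

```bash
python3 tilt.py 69;python3 look.py w13
```

```text
8.5167 [ 507.6 -278.9   38.5] yaw 69.0 rotvec to fix [0.26 0.17 0.05] [ 0.   0.5 -1.8] 44.16571664304859 [ 0.4   0.74  0.08  1.85 -0.1   0.55  1.75]
8.5167 [ 507.6 -278.9   38.5] [3.137e+00 3.000e-03 1.203e+00] [ 0.   0.5 -1.8] 44.2
14795 ((502.27874755859375, -277.2348327636719), (44.38408660888672, 43.83735275268555), 10.462166786193848) [103.870466   115.98460712 117.36309679]
```

>>> arm_command:
  rot:
    - [0, 0, 0]
    - [0, 0, 0]
  slide:
    - [0, 0, -2]
    - [0, 0, -1]
  gripper: [35, 35]

```text
clock: 8.73
eef_pos: [507.9, -279.7, 36.3]
tool_rot: [3.136, 0.004, 1.203]
force: [-2.5, 0.7, 11.1]
width: 43.8
```

>>> arm_command:
  rot:
    - [0, 0, 0]
    - [0, 0, 0]
    - [0, 0, 0]
    - [0, 0, 0]
    - [0, 0, 0]
  slide:
    - [0, 0, 0]
    - [0, 0, 0]
    - [0, 0, 0]
    - [0, 0, 0]
    - [0, 0, 0]
  gripper: [48, 52, 60, 75, 85]

```text
clock: 9.15
eef_pos: [509.0, -280.1, 37.4]
tool_rot: [3.133, 0.004, 1.204]
force: [0.0, -0.2, 1.1]
width: 81.5
```

```bash
python3 tilt.py 69;python3 look.py w14
```

```text
9.15 [ 509.  -280.1   37.4] yaw 69.0 rotvec to fix [0.4  0.36 0.04] [ 0.  -0.2  1.1] 81.45677324629513 [ 0.4   0.74  0.08  1.85 -0.1   0.55  1.75]
9.15 [ 509.  -280.1   37.4] [3.133 0.004 1.204] [ 0.  -0.2  1.1] 81.5
13946 ((499.67279052734375, -281.391845703125), (43.427486419677734, 44.2916259765625), 83.87835693359375) [102.15525744 113.83293465 114.83241322]
```

View pics/w14.png

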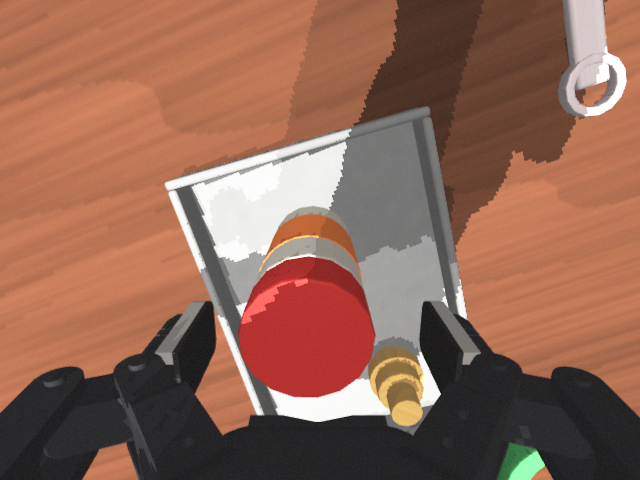

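>>> arm_command:
  rot:
    - [0, 0, 0]
    - [0, 0, 0]
    - [0, 0, 0]
    - [0, 0, 0]
    - [0, 0, 5]
  slide:
    - [0, 0, 15]
    - [0, 0, 38]
    - [0, 0, 38]
    - [0, 0, 35]
    - [5, 25, 0]
  gripper: [85, 85, 85, 85, 85]

```text
clock: 9.62
eef_pos: [509.3, -259.1, 165.4]
tool_rot: [3.14, 0.009, 1.284]
force: [1.1, -0.8, 0.1]
width: 85.0
```

>>> arm_command:
  rot:
    - [0, 0, 6]
    - [0, 0, 6]
    - [0, 0, 6]
    - [0, 0, 6]
    - [0, 0, 4]
  slide:
    - [8, 38, 0]
    - [8, 38, 0]
    - [8, 38, 0]
    - [8, 38, 0]
    - [8, 38, 0]
  gripper: [85, 85, 85, 85, 85]

```text
clock: 10.03
eef_pos: [550.7, -70.0, 170.4]
tool_rot: [3.131, 0.016, 1.783]
force: [1.0, 0.0, -0.1]
width: 84.6
```

```bash
python3 tilt.py 101.7
```

```text
10.0333 [550.7 -70.  170.4] yaw 102.2 rotvec to fix [ 0.75  0.8  -0.49] [ 1.   0.  -0.1] 84.62155296661791 [ 0.1   0.51 -0.04  1.83  0.05  0.79  1.81]
```

>>> arm_command:
  rot:
    - [0.7, 0.7, 0]
    - [0, 0, 0]
    - [0, 0, 0]
    - [0, 0, 0]
  slide:
    - [5, 25, 0]
    - [1, 5, 0]
    - [0, 0, 0]
    - [0, 0, 0]
  gripper: [85, 85, 85, 85]

```text
clock: 10.37
eef_pos: [557.9, -26.0, 170.8]
tool_rot: [3.137, -0.005, 1.803]
force: [-0.6, 0.4, 0.6]
width: 85.0
```

```bash
python3 tilt.py 101.7; python3 look.py w15; cat > blue.py <<'E'
from h import *
import sys
f=np.load(sys.argv[1]+'.npz');p,d=f['p'],f['d'];cal=get_calibration('wrist');cal['xyz']=f['xyz'];cal['attitude']=f['att']
W=cloud(cal,d);hsv=cv2.cvtColor(p,cv2.COLOR_RGB2HSV)
m=(cv2.inRange(hsv,(100,100,20),(125,255,255))>0)
zt=np.nanpercentile(W[m][:,2],98); print('blue zmax',zt)
for lo,hi in ((zt-8,zt+4),(-3,12)):
    k=m&(W[...,2]>lo)&(W[...,2]<hi); v,u=np.where(k)
    if k.sum()>30:
        r=cv2.minAreaRect(W[k][:,:2].astype(np.float32)); print(k.sum(),r,'px',u.mean(),v.mean(),u.min(),u.max(),v.min(),v.max(), np.median(W[k],0))
E
python3 blue.py w15
```

```text
10.3667 [557.9 -26.  170.8] yaw 103.3 rotvec to fix [-0.34  0.17 -1.61] [-0.6  0.4  0.6] 85.04020030756335 [ 0.04  0.52 -0.06  1.8   0.03  0.82  1.77]
10.3667 [557.9 -26.  170.8] [ 3.137 -0.005  1.803] [-0.6  0.4  0.6] 85.0
blue zmax 150.04956199856736
2381 ((561.989013671875, -31.22001075744629), (109.79547882080078, 8.011716842651367), 11.76799488067627) px 308.9932801343973 254.03485930281394 301 318 169 346 [554.22008636 -32.78806071 149.0215466 ]
4029 ((672.7048950195312, 94.20286560058594), (451.70391845703125, 103.5721664428711), 48.55643844604492) px 311.9540828989824 207.41300570861256 286 540 152 453 [557.69853201 -30.30389468   5.05149874]
```

View pics/w15.png

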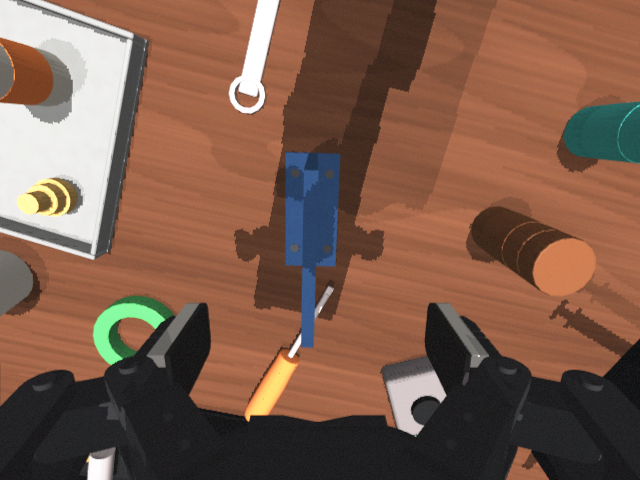

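>>> arm_command:
  rot:
    - [0, 0, -1.5]
    - [0, 0, 0]
    - [0, 0, 0]
    - [0, 0, 0]
  slide:
    - [2, -6, -10]
    - [0, 0, -30]
    - [0, 0, -20]
    - [0, 0, 0]
  gripper: [85, 85, 85, 85]

```text
clock: 10.75
eef_pos: [560.2, -43.2, 108.9]
tool_rot: [3.135, 0.001, 1.759]
force: [-0.5, -0.2, -0.3]
width: 84.9
```

```bash
python3 tilt.py 101.8; python3 look.py w16; python3 blue.py w16
```

```text
10.75 [560.2 -43.2 108.9] yaw 100.8 rotvec to fix [0.   0.41 1.02] [-0.5 -0.2 -0.3] 84.88442161444587 [ 0.05  0.61 -0.04  1.86  0.04  0.67  1.75]
10.75 [560.2 -43.2 108.9] [3.135e+00 1.000e-03 1.759e+00] [-0.5 -0.2 -0.3] 84.9
blue zmax 149.92423346598864
4388 ((560.4303588867188, -31.528459548950195), (106.98407745361328, 8.161065101623535), 11.801519393920898) px 346.2073837739289 297.8546034639927 337 358 188 417 [550.91481514 -33.62607155 148.97155109]
4548 ((562.032958984375, -31.20468521118164), (109.60382843017578, 49.75855255126953), 11.828882217407227) px 326.7726473175022 220.61917326297274 301 365 159 292 [555.24875318 -41.75107169   5.06164869]
```

View pics/w16.png

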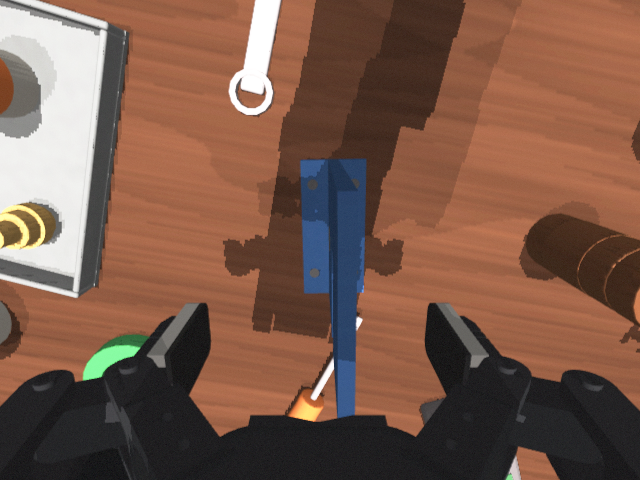

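>>> arm_command:
  rot:
    - [0, 0.4, 1]
    - [0, 0, 0]
    - [0, 0, 0]
  slide:
    - [-1, 10, 0]
    - [0, 0, 0]
    - [0, 0, 0]
  gripper: [85, 85, 85]

```text
clock: 11.05
eef_pos: [560.3, -36.4, 111.5]
tool_rot: [3.14, 0.002, 1.771]
force: [-0.3, -0.8, 0.9]
width: 85.0
```

```bash
python3 tilt.py 101.8; python3 look.py w17; python3 blue.py w17
```

```text
11.05 [560.3 -36.4 111.5] yaw 101.5 rotvec to fix [0.11 0.1  0.3 ] [-0.3 -0.8  0.9] 85.01486396992942 [ 0.04  0.6  -0.04  1.85  0.04  0.69  1.75]
11.05 [560.3 -36.4 111.5] [3.140e+00 2.000e-03 1.771e+00] [-0.3 -0.8  0.9] 85.0
blue zmax 149.94271123457548
4243 ((562.1725463867188, -31.039993286132812), (110.70285034179688, 8.013358116149902), 11.913555145263672) px 330.65967475842564 295.4371906669809 321 341 184 418 [552.55727812 -33.09103707 149.00531882]
5246 ((562.1578369140625, -31.240795135498047), (109.72660064697266, 49.68500900268555), 11.782373428344727) px 322.2018680899733 220.9822722073961 293 357 158 290 [556.71843108 -38.23458028   5.04285338]
```

>>> arm_command:
  rot:
    - [0, 0, 0]
    - [0, 0, 0]
    - [0, 0, 0]
    - [0, 0, 0]
  slide:
    - [0, 5, -15]
    - [0, 0, -8]
    - [0, 0, 0]
    - [0, 0, 0]
  gripper: [85, 85, 60, 40]

```text
clock: 11.43
eef_pos: [563.3, -30.7, 91.4]
tool_rot: [3.133, 0.004, 1.772]
force: [0.6, -0.1, 0.1]
width: 63.6
```

```bash
python3 tilt.py 101.8; python3 look.py w18; python3 blue.py w18
```

```text
11.4333 [563.3 -30.7  91.4] yaw 101.5 rotvec to fix [0.1  0.53 0.25] [ 0.6 -0.1  0.1] 63.60404186001235 [ 0.03  0.63 -0.04  1.87  0.04  0.63  1.74]
11.4333 [563.3 -30.7  91.4] [3.133 0.004 1.772] [ 0.6 -0.1  0.1] 63.6
blue zmax 149.96048303610266
5111 ((556.0000610351562, -32.47339630126953), (98.1604995727539, 8.05533504486084), 11.737342834472656) px 318.9162590491098 295.2748972803757 307 330 181 421 [546.53383505 -34.28915324 148.97768341]
5946 ((667.0933837890625, -59.38188934326172), (92.76608276367188, 336.4236145019531), 75.04338836669922) px 318.8499831819711 220.97140935082408 143 353 153 460 [555.89539312 -33.2448019    5.04733662]
```

View pics/w18.png

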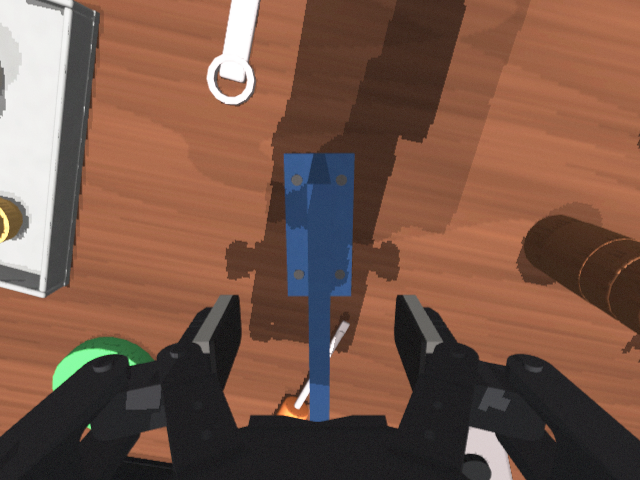

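>>> arm_command:
  rot:
    - [0, 0.5, 0]
    - [0, 0, 0]
    - [0, 0, 0]
  slide:
    - [-2, 0, -1]
    - [0, 0, -1]
    - [0, 0, -1]
  gripper: [45, 30, 20]

```text
clock: 11.73
eef_pos: [562.2, -31.4, 89.8]
tool_rot: [3.14, 0.003, 1.772]
force: [-0.1, -0.5, -0.1]
width: 21.7
```

```bash
python3 tilt.py 101.8; python3 look.py w19; python3 blue.py w19
```

```text
11.7333 [562.2 -31.4  89.8] yaw 101.5 rotvec to fix [0.13 0.12 0.29] [-0.1 -0.5 -0.1] 21.723531022067114 [ 0.03  0.64 -0.04  1.86  0.04  0.64  1.74]
11.7333 [562.2 -31.4  89.8] [3.140e+00 3.000e-03 1.772e+00] [-0.1 -0.5 -0.1] 21.7
blue zmax 149.93953967738503
5115 ((554.7993774414062, -32.807403564453125), (95.81044006347656, 8.000680923461914), 11.554484367370605) px 320.45102639296186 297.2887585532747 309 332 184 421 [546.11878377 -34.48781376 148.98060059]
5896 ((562.0770874023438, -31.267189025878906), (109.86803436279297, 49.81440353393555), 11.832389831542969) px 318.76933514246946 222.44504748982362 284 354 156 298 [554.85549865 -34.73054134   5.03340985]
```

View pics/w19.png

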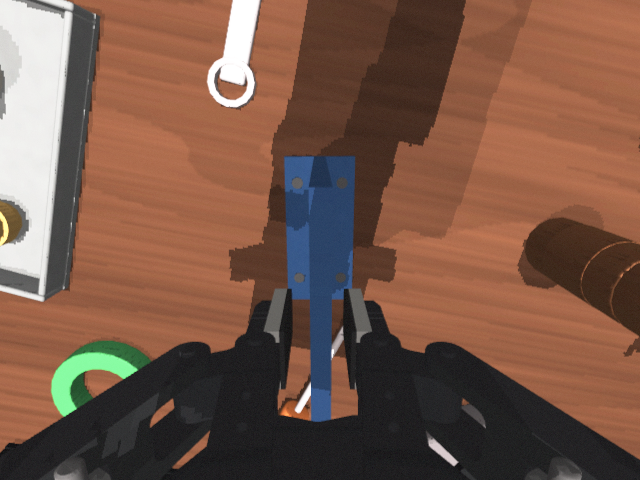

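```bash
python3 - <<'E'
from h import *
f=np.load('w19.npz');cal=get_calibration('wrist');cal['xyz']=f['xyz'];cal['attitude']=f['att'];W=cloud(cal,f['d'])
for u in (280,285,290,350,356,362): print(u,[W[v,u].round(0).tolist() for v in (288,291,294,298)])
E
```

```text
280 [[616.0, -52.0, -1.0], [554.0, -49.0, 135.0], [554.0, -49.0, 137.0], [554.0, -49.0, 141.0]]
285 [[615.0, -48.0, -2.0], [554.0, -47.0, 135.0], [554.0, -47.0, 137.0], [554.0, -47.0, 141.0]]
290 [[611.0, -45.0, 6.0], [554.0, -45.0, 135.0], [554.0, -45.0, 138.0], [555.0, -45.0, 138.0]]
350 [[602.0, 1.0, 5.0], [549.0, -22.0, 135.0], [549.0, -22.0, 138.0], [549.0, -22.0, 141.0]]
356 [[603.0, 7.0, -1.0], [549.0, -19.0, 133.0], [548.0, -20.0, 138.0], [548.0, -20.0, 142.0]]
362 [[602.0, 12.0, -0.0], [605.0, 12.0, -1.0], [608.0, 13.0, -1.0], [548.0, -18.0, 141.0]]
```

>>> arm_command:
  rot:
    - [0, 0, 0]
    - [0, 0, 0]
    - [0, 0, 0]
    - [0, 0, 0]
  slide:
    - [0, 0, 0]
    - [0, 0, 0]
    - [0, 0, 0]
    - [0, 0, 0]
  gripper: [12, 4, 2, 2]

```text
clock: 12.12
eef_pos: [562.0, -31.2, 89.7]
tool_rot: [3.14, 0.002, 1.772]
force: [0.3, 0.8, 0.5]
width: 6.8
```

```bash
python3 tilt.py 101.8; python3 look.py w20; python3 blue.py w20
```

```text
12.1167 [562.  -31.2  89.7] yaw 101.5 rotvec to fix [0.1  0.1  0.29] [0.3 0.8 0.5] 6.773870286617525 [ 0.03  0.64 -0.04  1.86  0.04  0.64  1.74]
12.1167 [562.  -31.2  89.7] [3.140e+00 2.000e-03 1.772e+00] [0.3 0.8 0.5] 6.8
blue zmax 150.03569604096958
4941 ((554.8487548828125, -33.823265075683594), (95.32394409179688, 8.316915512084961), 11.326717376708984) px 317.4901841732443 296.0987654320988 306 329 184 421 [544.8524857  -35.42795512 148.97793496]
5683 ((562.00927734375, -32.17279815673828), (109.32866668701172, 49.73206329345703), 11.56494426727295) px 317.99788843920464 220.05560443427768 283 353 156 298 [553.00953286 -34.50597516   5.02574733]
```

View pics/w20.png

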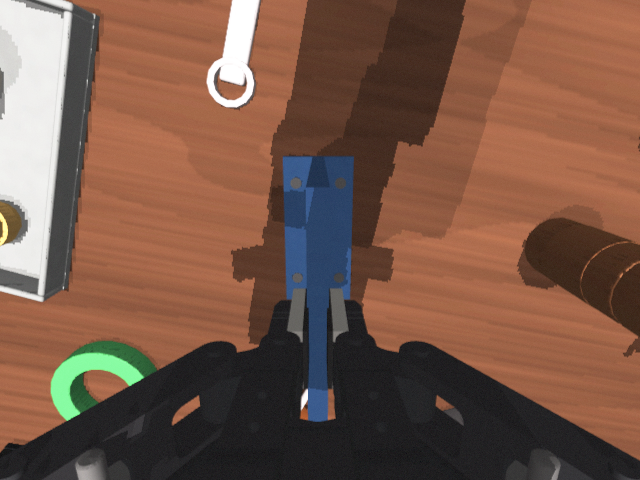

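```bash
python3 - <<'E'
from h import *
p,d=load('top'); cal=get_calibration('top');hsv=cv2.cvtColor(p,cv2.COLOR_RGB2HSV);W=cloud(cal,d)
for n,b in (('yel',(118,285,165,320)),('brn',(235,235,268,270)),('tur',(205,285,240,320))):
    q=W[b[1]:b[3],b[0]:b[2]].reshape(-1,3);q=q[q[:,2]>100];print(n,cv2.minAreaRect(q[:,:2].astype(np.float32)))
# panel front line + head in machine frame
th=np.radians(-17.6)
E
```

```text
yel ((423.4117736816406, 367.5221862792969), (43.06989669799805, 44.24751281738281), 36.38929748535156)
brn ((536.0908813476562, 147.1364288330078), (43.05875015258789, 42.812713623046875), 47.10346221923828)
tur ((430.3111877441406, 198.77459716796875), (43.32422637939453, 43.18914794921875), 76.29902648925781)
```

>>> arm_command:
  rot:
    - [0, 0, 0]
    - [0, 0, 0]
    - [0, 0, 0]
    - [0, 0, 0]
    - [0, 0, 0]
  slide:
    - [0, 0, 10]
    - [0, 0, 30]
    - [0, 0, 35]
    - [0, 0, 35]
    - [0, 0, 15]
  gripper: [2, 2, 2, 2, 2]

```text
clock: 12.58
eef_pos: [554.0, -31.4, 214.6]
tool_rot: [-3.125, -0.001, 1.772]
force: [1.0, -0.3, -3.2]
width: 7.0
```

```bash
python3 tilt.py 101.8; python3 look.py w21; python3 blue.py w21; python3 - <<'E'
from h import *
p,d=get_image('side');cv2.imwrite('pics/s21.png',cv2.resize(p[100:340,180:420,::-1],None,fx=2.5,fy=2.5))
E
```

```text
12.5833 [554.  -31.4 214.6] yaw 101.5 rotvec to fix [ 0.11 -0.93  0.29] [ 1.  -0.3 -3.2] 7.006432574949794 [ 0.04  0.47 -0.05  1.74  0.03  0.94  1.75]
12.5833 [554.  -31.4 214.6] [-3.125e+00 -1.000e-03  1.772e+00] [ 1.  -0.3 -3.2] 7.0
1082 ((499.2184753417969, -267.8538513183594), (43.34690475463867, 20.179702758789062), 5.943628311157227) [ 96.48213436 105.40341324 113.07172724]
blue zmax 275.33943236275474
4959 ((547.630126953125, -34.080810546875), (95.00894165039062, 8.30240535736084), 11.414876937866211) px 317.44847751562816 296.19197418834443 306 329 184 421 [537.83303062 -35.65317254 274.07428963]
```

View pics/s21.png

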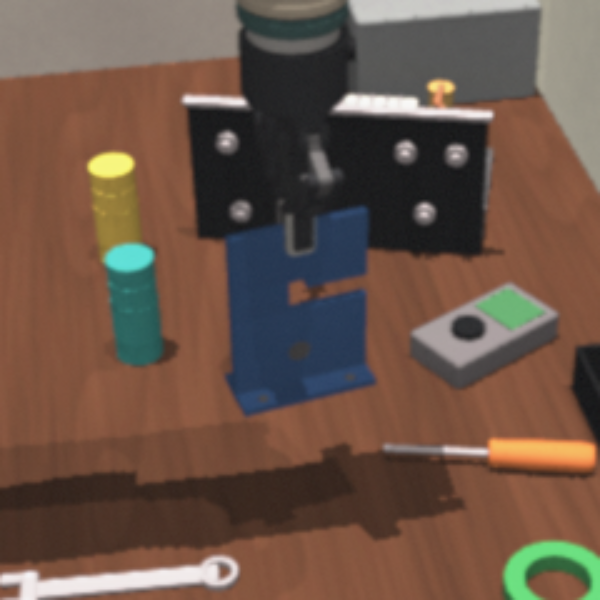

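>>> arm_command:
  rot:
    - [0, -0.9, -2]
    - [0, 0, -3.5]
    - [0, 0, -3.5]
    - [0, 0, -3.5]
    - [0, 0, -3.5]
  slide:
    - [-2, 15, 10]
    - [-7, 35, 0]
    - [-7, 38, 0]
    - [-7, 38, 0]
    - [-7, 38, 0]
  gripper: [2, 2, 2, 2, 2]

```text
clock: 13.1
eef_pos: [519.7, 121.6, 218.0]
tool_rot: [-3.134, 0.013, 1.458]
force: [0.0, 0.1, -3.5]
width: 6.4
```

```bash
python3 tilt.py 72.4
```

```text
13.1 [519.7 121.6 218. ] yaw 83.5 rotvec to fix [  0.61  -0.6  -11.12] [ 0.   0.1 -3.5] 6.428194269309835 [-0.3   0.44  0.02  1.8   0.    0.92  1.17]
```

>>> arm_command:
  rot:
    - [0.6, -0.6, -3]
    - [0, 0, -3]
    - [0, 0, -3]
    - [0, 0, -1]
    - [0, 0, 0]
  slide:
    - [-5, 38, 0]
    - [-5, 38, 0]
    - [-5, 35, 0]
    - [-4, 28, 0]
    - [0, 12, 0]
  gripper: [2, 2, 2, 2, 2]

```text
clock: 13.52
eef_pos: [488.6, 284.0, 208.6]
tool_rot: [-3.127, 0.008, 1.279]
force: [-1.3, -0.2, -3.7]
width: 6.9
```

>>> arm_command:
  rot:
    - [0, 0, 0]
    - [0, 0, 0]
  slide:
    - [0, 0, 0]
    - [0, 0, 0]
  gripper: [2, 2]

```text
clock: 13.68
eef_pos: [485.3, 287.0, 205.1]
tool_rot: [-3.122, 0.012, 1.287]
force: [0.1, -0.9, -2.2]
width: 6.8
```

```bash
python3 tilt.py 72.4; python3 look.py w22; python3 blue.py w22; python3 - <<'E'
from h import *
p,d=get_image('side');cv2.imwrite('pics/s22.png',cv2.resize(p[100:260,180:400,::-1],None,fx=3.5,fy=3.5))
E
```

```text
13.6833 [485.3 287.  205.1] yaw 73.8 rotvec to fix [ 0.32 -1.26 -1.36] [ 0.1 -0.9 -2.2] 6.782385358357591 [-0.6   0.5   0.04  1.72 -0.03  0.94  0.73]
13.6833 [485.3 287.  205.1] [-3.122  0.012  1.287] [ 0.1 -0.9 -2.2] 6.8
blue zmax 266.0840633961345
4935 ((479.4195556640625, 288.0444641113281), (8.2864990234375, 95.07160949707031), 73.60620880126953) px 317.32948328267474 295.868085106383 306 329 184 421 [469.82105444 290.9137948  264.65909602]
```

View pics/s22.png

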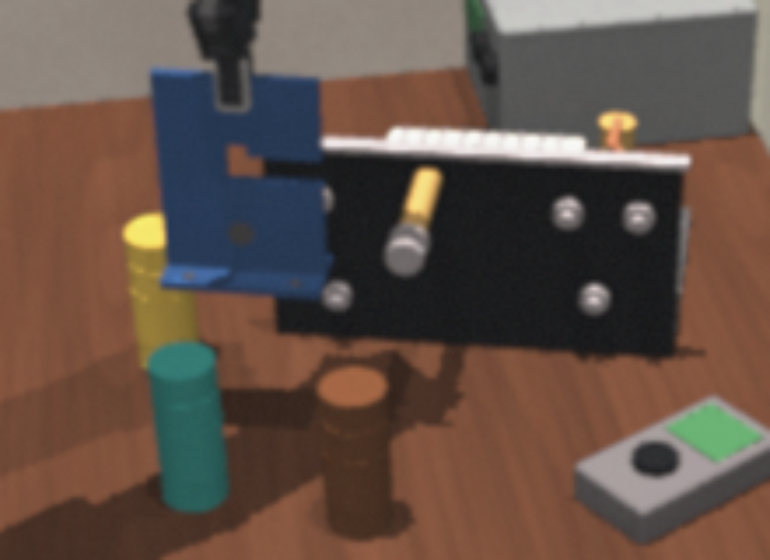

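View pics/w22.png

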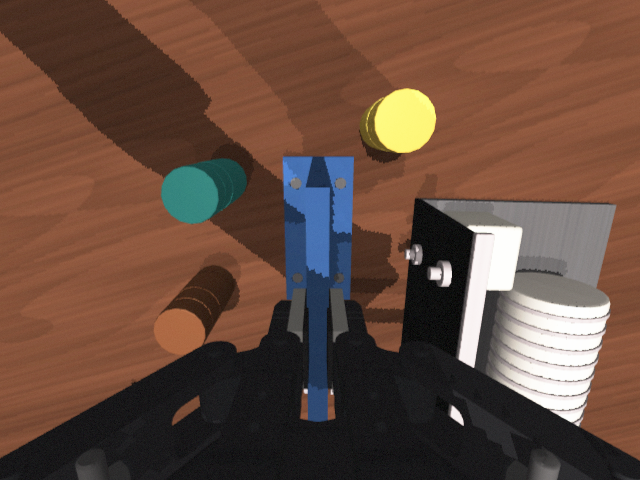

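>>> arm_command:
  rot:
    - [0.3, -1.3, -1.4]
    - [0, 0, 0]
    - [0, 0, 0]
    - [0, 0, 0]
    - [0, 0, 0]
  slide:
    - [0, 0, -10]
    - [0, 0, -20]
    - [0, 0, -18]
    - [0, 0, -5]
    - [0, 0, 0]
  gripper: [2, 2, 2, 2, 2]

```text
clock: 14.2
eef_pos: [490.9, 272.9, 151.9]
tool_rot: [3.134, 0.003, 1.243]
force: [-0.4, 0.1, -3.8]
width: 6.6
```

```bash
python3 tilt.py 72.4; python3 look.py w23; python3 blue.py w23; python3 - <<'E'
from h import *
# panel plane from side0
p,d=load('side');cal=get_calibration('side');W=cloud(cal,d)
m=np.zeros((480,640),bool);m[150:198,300:374]=1
Q=W[m&(p.max(2)<45)];Q=Q[np.isfinite(Q[:,2])&(Q[:,2]>20)&(Q[:,2]<155)]
c=np.median(Q,0)
for _ in range(5):
    n=np.linalg.svd(Q-Q.mean(0))[2][2]; r=(Q-Q.mean(0))@n; Q=Q[abs(r)<2.5*np.std(r)+.5]
n*=np.sign(-n[1]); print('panel n',n,'yaw',np.degrees(np.arctan2(n[0],-n[1])),Q.mean(0),np.std(r))
np.save('pan.npy',np.r_[Q.mean(0),n])
nm=np.array([588.6,257.1]); print('neck to panel',(Q.mean(0)[:2]-nm)@(-n[:2]))
p,d=get_image('side');np.savez('s23',p=p,d=d);cv2.imwrite('pics/s23.png',cv2.resize(p[100:260,200:400,::-1],None,fx=4,fy=3.7))
p,d=get_image('top');np.savez('t23',p=p,d=d);cv2.imwrite('pics/t23.png',cv2.resize(p[130:330,70:320,::-1],None,fx=3,fy=3))
E
```

```text
14.2 [490.9 272.9 151.9] yaw 71.2 rotvec to fix [0.3  0.34 1.17] [-0.4  0.1 -3.8] 6.573319553731903 [-0.6   0.55  0.05  1.82 -0.03  0.78  0.71]
14.2 [490.9 272.9 151.9] [3.134e+00 3.000e-03 1.243e+00] [-0.4  0.1 -3.8] 6.6
blue zmax 212.1799600708279
4951 ((483.4541931152344, 274.2508239746094), (8.27661418914795, 94.87764739990234), 71.11224365234375) px 317.36942031912747 296.2033932538881 306 329 184 421 [474.10421719 277.49330973 211.11640788]
panel n [-0.30254568 -0.95313362 -0.00154973] yaw -17.610589025689627 [703.00822186 323.12730943  84.40063741] 2.8211556155899395
neck to panel 97.54656259897553
```

View pics/s23.png

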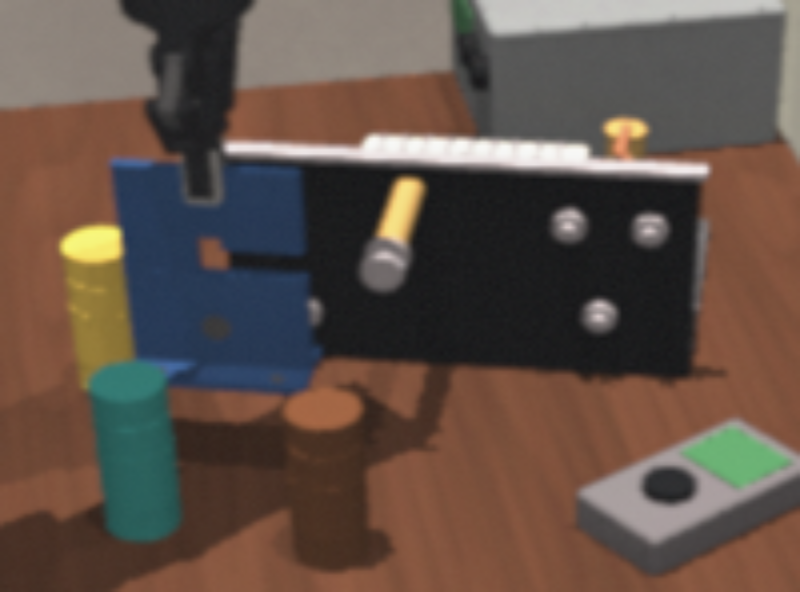

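View pics/t23.png

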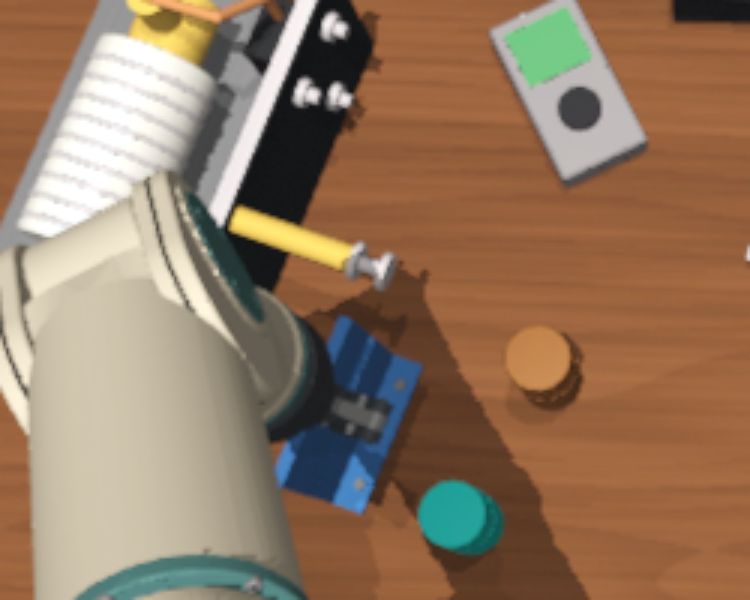

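```bash
cat > rel.py <<'E'
from h import *
import sys
th=np.radians(-17.6);ex=np.array([np.cos(th),np.sin(th)]);ey=np.array([-np.sin(th),np.cos(th)])
N=np.array([588.6,257.1])
def mf(P): return np.c_[(P[:,:2]-N)@ex,(P[:,:2]-N)@ey,P[:,2]]
for cam in ('top','side'):
    f=np.load(sys.argv[1] if cam=='top' else sys.argv[2]);p,d=f['p'],f['d'];cal=get_calibration(cam);W=cloud(cal,d);hsv=cv2.cvtColor(p,cv2.COLOR_RGB2HSV)
    m=cv2.inRange(hsv,(100,100,15),(125,255,255))>0
    if cam=='top': m[:,:140]=0;m[:,225:]=0;m[:215]=0;m[320:]=0
    else: m[:,:215]=0;m[:,320:]=0;m[:120]=0;m[230:]=0
    Q=mf(W[m&np.isfinite(W[...,2])]); Q=Q[(Q[:,2]>30)&(abs(Q[:,1])<60)]
    zt=np.percentile(Q[:,2],99);print(cam,len(Q),'z',np.percentile(Q[:,2],[1,50,99]).round(1),'xmax',np.percentile(Q[:,0],[.5,1,99,99.5]).round(1))
    if cam=='top':
        T=Q[Q[:,2]>zt-6]
        if len(T)>5: print(' top edge x',T[:,0].min().round(1),T[:,0].max().round(1),'y',np.percentile(T[:,1],[2,50,98]).round(1),'slope deg',np.degrees(np.polyfit(T[:,0],T[:,1],1)[0]).round(1),len(T))
        F=Q[(Q[:,2]<zt-135)]; print(' foot y',np.percentile(F[:,1],[2,98]).round(1),'x',np.percentile(F[:,0],[2,98]).round(1))
    else:
        T=Q[(Q[:,2]>zt-110)&(Q[:,2]<zt-10)]; s=np.polyfit(T[:,0],T[:,1],1); print(' -y face y at mean',np.median(T[:,1]).round(1),'slope',np.degrees(s[0]).round(1),' vs z',np.degrees(np.polyfit(T[:,2],T[:,1],1)[0]).round(1))
    # stud
    b=(slice(200,232),slice(140,207)) if cam=='top' else (slice(140,182),slice(283,312))
    Ws=mf(W[b].reshape(-1,3)); Ps=p[b].reshape(-1,3).astype(int); 
    g=((Ps.max(1)-Ps.min(1))<50)&(Ps.max(1)>55)&(abs(Ws[:,0])<16)&(abs(Ws[:,1])<20)&(Ws[:,2]>120)&(Ws[:,2]<160)
    S=Ws[g]; 
    if g.sum()>5: print(' stud',g.sum(),'x',np.percentile(S[:,0],[2,50,98]).round(1),'y',np.percentile(S[:,1],[2,98]).round(1),'z',np.percentile(S[:,2],[2,98]).round(1))
E
python3 rel.py t23.npz s23.npz; python3 rel.py top0.npz side0.npz | grep stud
```

```text
top 1272 z [ 64.4 121.2 326.9] xmax [-151.4 -150.9  -44.7  -44.2]
 top edge x -126.9 -74.0 y [-50.3 -45.  -40.6] slope deg -1.4 23
 foot y [-38.6 -16.6] x [-150.1  -45.5]
 stud 151 x [-11.2  -0.4  11.7] y [-13.   13.6] z [128.8 154.7]
side 2282 z [ 67.1 132.9 214.1] xmax [-148.9 -148.3  -41.8  -41.2]
 -y face y at mean -17.5 slope -1.1  vs z -0.0
 stud 137 x [-8.8  3.7 14. ] y [-14.3  14.4] z [130.1 153.9]Traceback (most recent call last):
  File "rel.py", line 12, in <module>
    zt=np.percentile(Q[:,2],99);print(cam,len(Q),'z',np.percentile(Q[:,2],[1,50,99]).round(1),'xmax',np.percentile(Q[:,0],[.5,1,99,99.5]).round(1))
    return _quantile_unchecked(
        a, q, axis, out, overwrite_input, method, keepdims, weights)
    return _ureduce(a,
                    func=_quantile_ureduce_func,
    ...<5 lines>...
                    overwrite_input=overwrite_input,
                    method=method)
    r = func(a, **kwargs)
    result = _quantile(arr,
                       quantiles=q,
    ...<2 lines>...
                       out=out,
                       weights=wgt)
    slices_having_nans = np.isnan(arr[-1, ...])
                                  ~~~^^^^^^^^^
IndexError: index -1 is out of bounds for axis 0 with size 0
```

>>> arm_command:
  rot:
    - [0.3, 0.3, 1.2]
    - [0, 0, 0]
    - [0, 0, 0]
    - [0, 0, 0]
  slide:
    - [3, 10, -3]
    - [1, 2, -1]
    - [0, 0, 0]
    - [0, 0, 0]
  gripper: [2, 2, 2, 2]

```text
clock: 14.68
eef_pos: [498.8, 289.6, 152.3]
tool_rot: [3.136, -0.009, 1.268]
force: [0.5, 0.9, -3.6]
width: 6.7
```

```bash
cat > snap.sh <<'E'
python3 tilt.py 72.4; python3 look.py w$1; python3 blue.py w$1; python3 - <<P
from h import *
p,d=get_image('side');np.savez('s$1',p=p,d=d);cv2.imwrite('pics/s$1.png',cv2.resize(p[100:260,200:400,::-1],None,fx=4,fy=3.7))
p,d=get_image('top');np.savez('t$1',p=p,d=d);cv2.imwrite('pics/t$1.png',cv2.resize(p[130:330,70:320,::-1],None,fx=3,fy=3))
P
python3 rel.py t$1.npz s$1.npz
E
bash snap.sh 24
```

```text
14.6833 [498.8 289.6 152.3] yaw 72.6 rotvec to fix [-0.41  0.48 -0.22] [ 0.5  0.9 -3.6] 6.732907275734679 [-0.6   0.56  0.04  1.78 -0.03  0.79  0.72]
14.6833 [498.8 289.6 152.3] [ 3.136 -0.009  1.268] [ 0.5  0.9 -3.6] 6.7
blue zmax 212.66026178878695
4946 ((490.0904235839844, 286.7333984375), (15.325301170349121, 95.00285339355469), 72.54792785644531) px 317.3499797816417 296.1882329154873 286 329 184 421 [481.63784395 293.11183752 211.57460885]
39 ((452.4218444824219, 299.6733703613281), (23.328184127807617, 66.69192504882812), 5.123871326446533) px 315.4102564102564 157.46153846153845 283 352 156 185 [449.6893048  295.94811773  -1.04524684]
top 1281 z [ 63.7 119.5 322.8] xmax [-149.4 -148.9  -42.7  -41.8]
 top edge x -123.1 -70.5 y [-34.4 -29.5 -25.4] slope deg -0.6 20
 foot y [-20.8   1.2] x [-148.1  -43.6]
 stud 153 x [-11.1  -0.3  11.5] y [-13.3  14. ] z [129.9 154.6]
side 2295 z [ 66.7 131.4 214. ] xmax [-147.2 -146.3  -39.3  -38.7]
 -y face y at mean 1.0 slope 0.4  vs z -0.8
 stud 141 x [-9.4  4.1 14.4] y [-14.6  15.3] z [131.1 154.7]
```

View pics/s24.png

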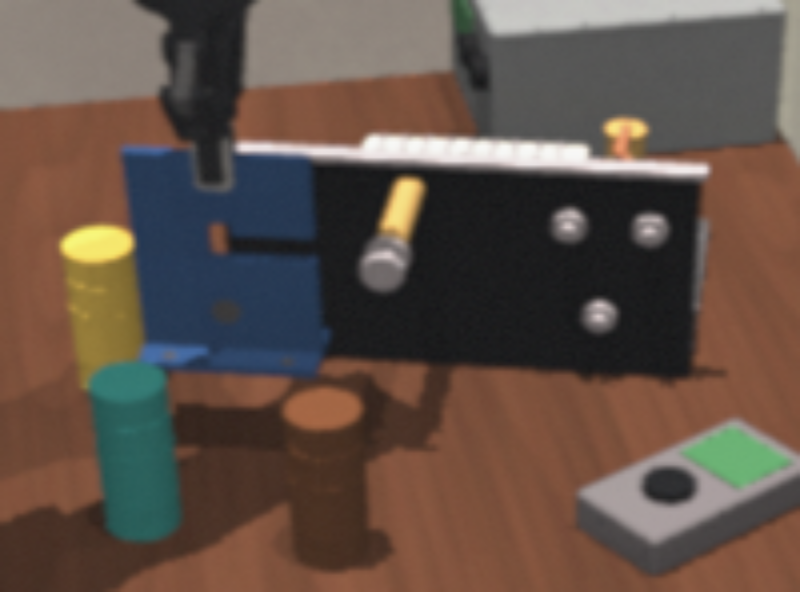

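>>> arm_command:
  rot:
    - [-0.4, 0.5, -0.2]
    - [0, 0, 0]
    - [0, 0, 0]
  slide:
    - [-1, -4, -7]
    - [0, 0, 0]
    - [0, 0, 0]
  gripper: [2, 2, 2]

```text
clock: 15.08
eef_pos: [496.9, 284.2, 144.6]
tool_rot: [-3.14, 0.002, 1.263]
force: [-0.3, 1.0, -3.6]
width: 6.7
```

```bash
bash snap.sh 25
```

```text
15.0833 [496.9 284.2 144.6] yaw 72.4 rotvec to fix [ 0.1  -0.12  0.02] [-0.3  1.  -3.6] 6.711870317955786 [-0.59  0.58  0.04  1.79 -0.03  0.78  0.72]
15.0833 [496.9 284.2 144.6] [-3.140e+00  2.000e-03  1.263e+00] [-0.3  1.  -3.6] 6.7
blue zmax 204.93594240615604
4939 ((490.1709899902344, 285.22320556640625), (8.285361289978027, 95.44502258300781), 72.3246841430664) px 317.35654990888844 296.0643855031383 306 329 184 421 [480.41694902 288.3418051  203.84855381]
top 1297 z [ 56.3 113.1 318.8] xmax [-149.9 -149.3  -42.9  -42.4]
 top edge x -120.9 -70.3 y [-37.7 -34.7 -30.1] slope deg -1.0 19
 foot y [-27.2  -5. ] x [-148.6  -43.9]
 stud 153 x [-11.3  -0.2  11.8] y [-13.2  14.1] z [130.7 154.6]
side 2259 z [ 59.2 124.7 205.9] xmax [-147.2 -146.5  -40.1  -39.6]
 -y face y at mean -5.1 slope 0.3  vs z -0.0
 stud 139 x [-8.9  3.8 14.6] y [-15.9  14.3] z [130.9 154.3]
```

>>> arm_command:
  rot:
    - [0, 0, 0]
    - [0, 0, 0]
    - [0, 0, 0]
    - [0, 0, 0]
  slide:
    - [11, -2, 1]
    - [9, -2, 0]
    - [0, 0, 0]
    - [0, 0, 0]
  gripper: [2, 2, 2, 2]

```text
clock: 15.57
eef_pos: [519.9, 279.9, 146.2]
tool_rot: [-3.142, 0.001, 1.263]
force: [-1.2, 0.7, -3.7]
width: 6.5
```

```bash
bash snap.sh 26
```

```text
15.5667 [519.9 279.9 146.2] yaw 72.4 rotvec to fix [ 0.07 -0.03  0.02] [-1.2  0.7 -3.7] 6.4995280152681385 [-0.57  0.6   0.04  1.74 -0.03  0.81  0.75]
15.5667 [519.9 279.9 146.2] [-3.142e+00  1.000e-03  1.263e+00] [-1.2  0.7 -3.7] 6.5
blue zmax 206.5661734358887
4934 ((512.9336547851562, 280.8602600097656), (8.25190258026123, 95.27325439453125), 72.24727630615234) px 317.3441426834212 295.94061613295503 306 329 184 421 [503.33276942 283.97974106 205.4596204 ]
39 ((474.7347717285156, 287.45001220703125), (19.162370681762695, 64.89534759521484), 7.745833396911621) px 320.6923076923077 161.84615384615384 283 350 156 188 [476.57822753 303.611232    -0.79973437]
top 1268 z [ 58.3 111.3 314.6] xmax [-127.2 -126.7  -19.7  -19.4]
 top edge x -99.3 -49.1 y [-35.4 -30.3 -27.1] slope deg -2.0 14
 foot y [-24.4  -2.4] x [-126.2  -20.5]
 stud 154 x [-11.1  -0.3  11.7] y [-13.2  14.5] z [131.7 154.9]
side 2334 z [ 60.6 126.7 208. ] xmax [-123.8 -123.1  -16.3  -15.9]
 -y face y at mean -1.8 slope 0.4  vs z 0.1
 stud 143 x [-9.9  3.7 14.7] y [-13.7  15.2] z [129.5 154.8]
```

View pics/s26.png

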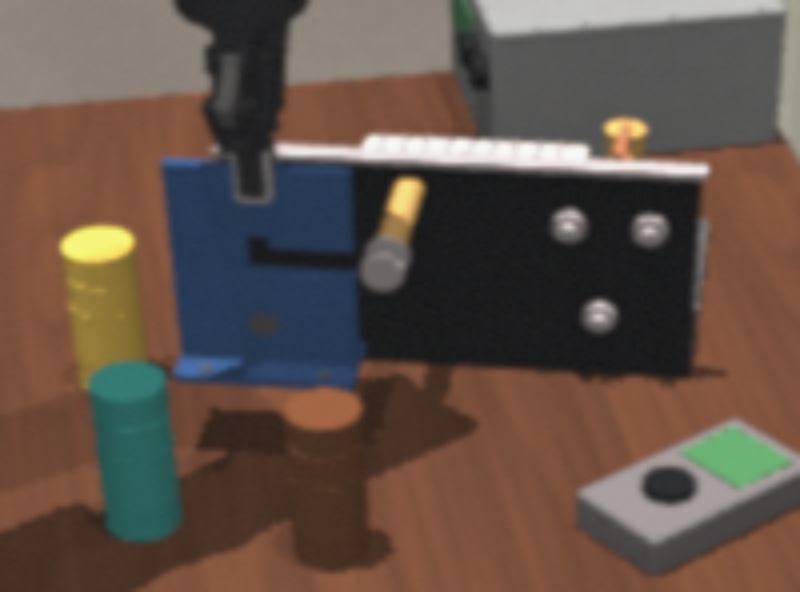

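View pics/t26.png

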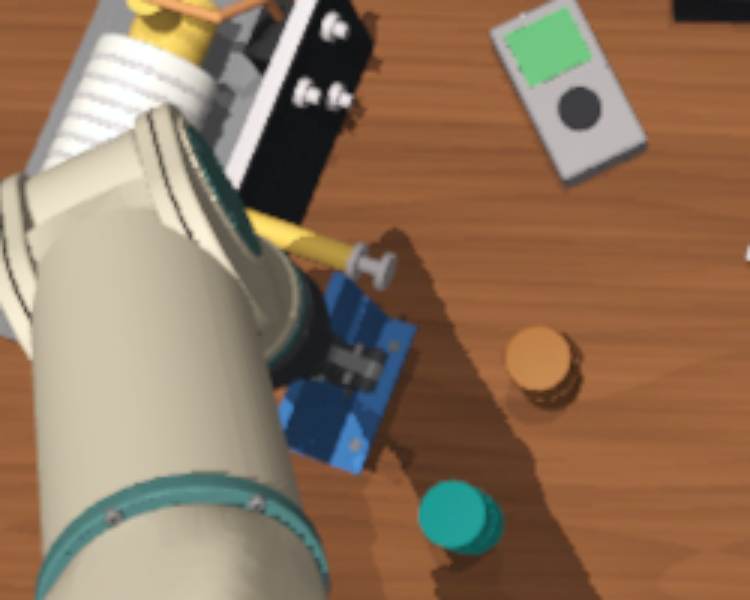

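>>> arm_command:
  rot:
    - [0, 0, 0]
    - [0, 0, 0]
    - [0, 0, 0]
    - [0, 0, 0]
  slide:
    - [9, -3, 0]
    - [9, -3, -0.5]
    - [0, 0, 0]
    - [0, 0, 0]
  gripper: [2, 2, 2, 2]

```text
clock: 16.05
eef_pos: [538.3, 273.7, 145.5]
tool_rot: [-3.141, 0.002, 1.265]
force: [-0.7, 0.4, -3.4]
width: 6.9
```

```bash
bash snap.sh 27
```

```text
16.05 [538.3 273.7 145.5] yaw 72.5 rotvec to fix [ 0.09 -0.09 -0.08] [-0.7  0.4 -3.4] 6.87549919566047 [-0.54  0.61  0.04  1.7  -0.03  0.83  0.78]
16.05 [538.3 273.7 145.5] [-3.141e+00  2.000e-03  1.265e+00] [-0.7  0.4 -3.4] 6.9
blue zmax 205.8862548598288
4937 ((531.2302856445312, 274.65771484375), (8.251327514648438, 94.87873077392578), 72.33529663085938) px 317.34575653230706 295.8632772939032 306 329 184 421 [521.64809362 277.74706623 204.81127375]
46 ((489.9137268066406, 283.2154846191406), (21.620967864990234, 64.9633560180664), 3.6640424728393555) px 324.4782608695652 156.58695652173913 283 352 156 183 [492.94403022 297.68482764  -1.38116517]
top 1146 z [ 57.  100.9 319.4] xmax [-108.2 -107.9   -0.9   -0.3]
 top edge x -79.7 -28.7 y [-35.8 -31.2 -27.9] slope deg -3.2 18
 foot y [-24.5  -2.7] x [-107.1   -2.2]
 stud 97 x [-12.   -0.1  11.8] y [-13.1  19.1] z [124.3 155.2]
side 2287 z [ 59.8 124.1 207.6] xmax [-104.5 -103.7    2.5    3. ]
 -y face y at mean -2.4 slope 0.1  vs z -0.2
 stud 174 x [-15.1   1.2  14.5] y [-15.4  12.1] z [122.1 158.1]
```

View pics/s27.png

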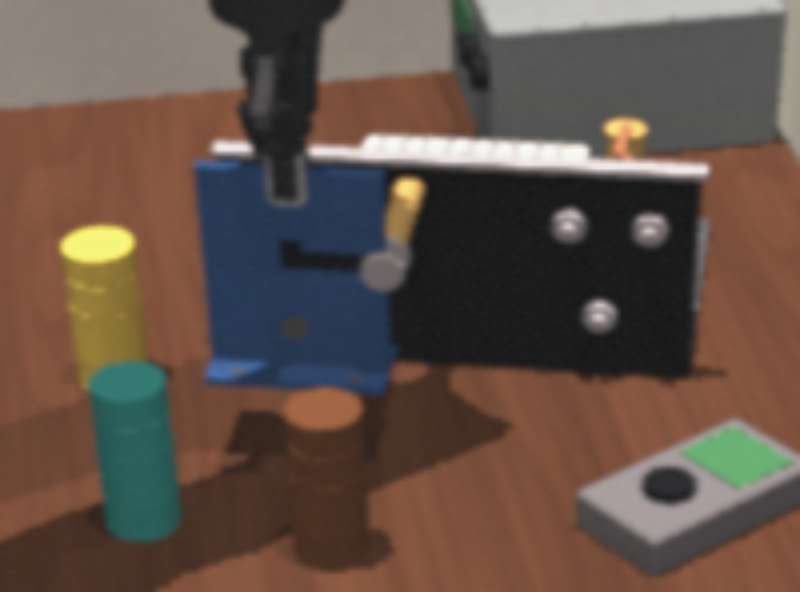

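View pics/t27.png

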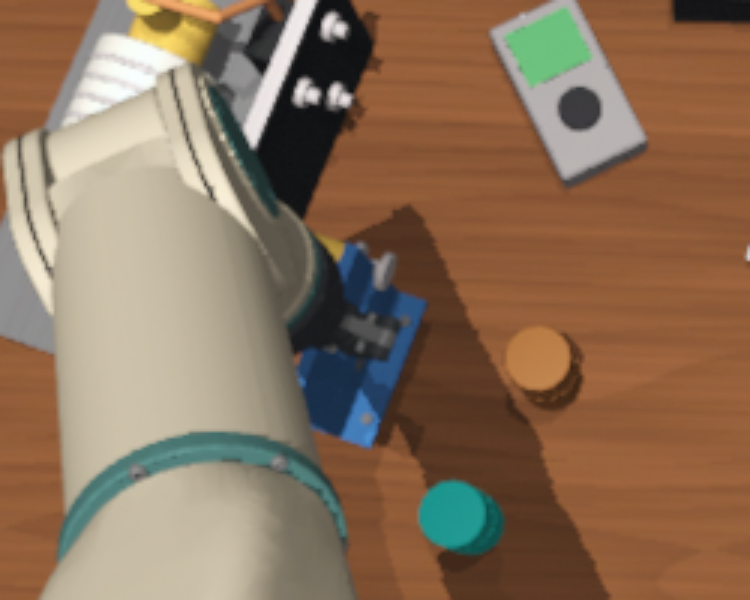

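>>> arm_command:
  rot:
    - [0, 0, 0]
    - [0, 0, 0]
    - [0, 0, 0]
    - [0, 0, 0]
    - [0, 0, 0]
  slide:
    - [10, -3, 0]
    - [10, -3, 0]
    - [9, -2.5, 0]
    - [0, 0, 0]
    - [0, 0, 0]
  gripper: [2, 2, 2, 2, 2]

```text
clock: 16.62
eef_pos: [569.8, 264.6, 145.6]
tool_rot: [-3.141, 0.002, 1.266]
force: [-0.8, 0.7, -3.6]
width: 6.5
```

```bash
bash snap.sh 28
```

```text
16.6167 [569.8 264.6 145.6] yaw 72.6 rotvec to fix [ 0.09 -0.09 -0.16] [-0.8  0.7 -3.6] 6.539492748531494 [-0.5   0.65  0.04  1.63 -0.03  0.87  0.81]
16.6167 [569.8 264.6 145.6] [-3.141e+00  2.000e-03  1.266e+00] [-0.8  0.7 -3.6] 6.5
blue zmax 205.96062676833645
4936 ((562.6873779296875, 265.6230773925781), (8.315963745117188, 94.96041870117188), 72.4720458984375) px 317.342585089141 295.8367098865478 306 329 184 421 [553.13139632 268.66954121 204.89112691]
47 ((556.1149291992188, 307.1766357421875), (143.31668090820312, 30.977855682373047), 46.60963821411133) px 315.3191489361702 158.10638297872342 282 423 156 236 [519.17355715 271.62648867  -1.04215775]
top 810 z [ 56.5  66.  260.6] xmax [-75.1 -74.6  29.9  31.5]
 top edge x -46.3 -7.5 y [-59.  -43.8 -13.2] slope deg -39.9 12
 foot y [-23.9  -3. ] x [-74.1  29.1]
 stud 18 x [ 4.6 10.  13.9] y [-12.9  -0.9] z [129.3 155.6]
side 2351 z [ 60.1 125.  207.3] xmax [-73.2 -72.5  35.9  36.2]
 -y face y at mean -1.5 slope 0.2  vs z 0.1
 stud 185 x [-14.5   2.2  15.4] y [-15.6   9.7] z [120.3 159.4]
```

View pics/s28.png

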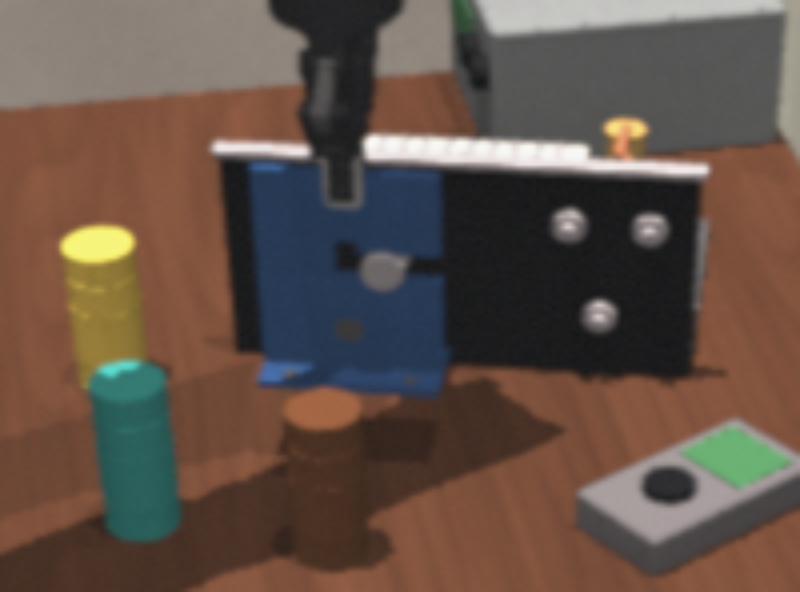

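>>> arm_command:
  rot:
    - [0, 0, 0]
    - [0, 0, 0]
    - [0, 0, 0]
    - [0, 0, 0]
  slide:
    - [8, -2.5, 0]
    - [7, -2.5, 0]
    - [0, 0, 0]
    - [0, 0, 0]
  gripper: [2, 2, 2, 2]

```text
clock: 17.1
eef_pos: [584.4, 260.1, 145.7]
tool_rot: [-3.139, 0.002, 1.269]
force: [-0.4, 0.7, -3.0]
width: 6.3
```

>>> arm_command:
  rot:
    - [0, 0, 0]
    - [0, 0, 0]
  slide:
    - [3, -1, 0]
    - [2, -0.5, 0]
  gripper: [2, 2]

```text
clock: 17.27
eef_pos: [589.4, 258.6, 145.7]
tool_rot: [-3.139, 0.002, 1.269]
force: [-0.3, -0.8, -3.2]
width: 6.9
```

```bash
bash snap.sh 29
```

```text
17.2667 [589.4 258.6 145.7] yaw 72.7 rotvec to fix [ 0.08 -0.19 -0.31] [-0.3 -0.8 -3.2] 6.921465789412205 [-0.48  0.67  0.04  1.58 -0.03  0.9   0.84]
17.2667 [589.4 258.6 145.7] [-3.139e+00  2.000e-03  1.269e+00] [-0.3 -0.8 -3.2] 6.9
blue zmax 206.02958980711844
4939 ((582.573486328125, 259.5531005859375), (8.30272102355957, 95.18740844726562), 72.66221618652344) px 317.3917797124924 296.2555173111966 306 329 185 421 [573.04895315 262.61501493 204.93245013]
top 615 z [ 56.7  64.1 247.4] xmax [-54.4 -53.7  32.1  33.4]
 top edge x -17.5 -11.6 y [-58.4 -48.3 -18.9] slope deg -295.5 8
 foot y [-23.8  -2.7] x [-53.1  30.1]
 stud 54 x [-14.7  -7.3   0.9] y [-12.9  -0.7] z [122.5 156.6]
side 2330 z [ 59.8 124.2 207.3] xmax [-52.7 -52.   56.4  56.6]
 -y face y at mean -1.2 slope 0.6  vs z -0.2
 stud 199 x [-15.4   1.2  15.4] y [-14.   12.4] z [121.5 159. ]
```

View pics/s29.png

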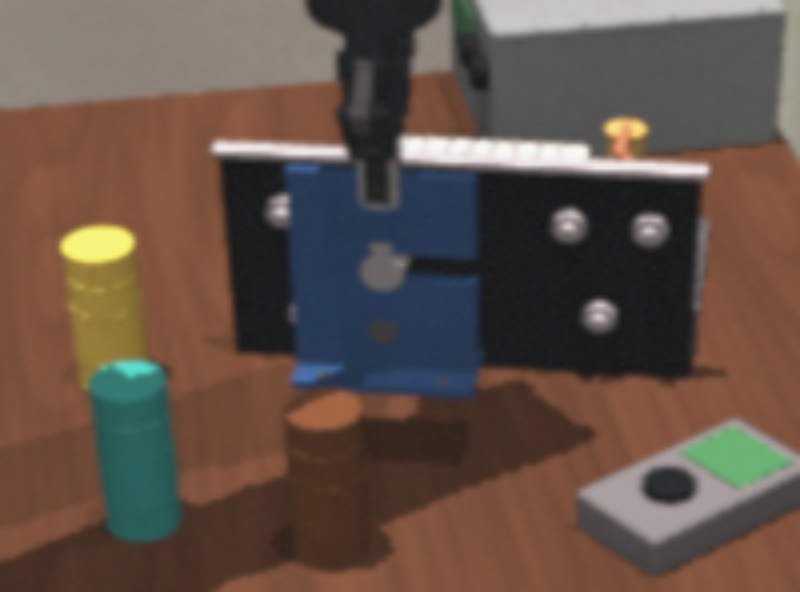

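>>> arm_command:
  rot:
    - [0, 0, 0]
    - [0, 0, 0]
  slide:
    - [2, -0.6, 0]
    - [0, 0, 0]
  gripper: [2, 2]

```text
clock: 17.58
eef_pos: [590.9, 258.4, 145.6]
tool_rot: [-3.138, 0.002, 1.269]
force: [0.0, 0.3, -3.8]
width: 6.8
```

>>> arm_command:
  rot:
    - [0, 0, 0]
    - [0, 0, 0]
  slide:
    - [2, -0.6, 0]
    - [0, 0, 0]
  gripper: [2, 2]

```text
clock: 17.75
eef_pos: [592.9, 257.9, 145.6]
tool_rot: [-3.138, 0.002, 1.27]
force: [0.5, -0.1, -2.8]
width: 6.7
```

>>> arm_command:
  rot:
    - [0, 0, 0]
  slide:
    - [1.5, -0.5, 0]
  gripper: [2]

```text
clock: 17.83
eef_pos: [594.0, 257.7, 145.6]
tool_rot: [-3.137, 0.002, 1.27]
force: [-0.7, -0.2, -2.9]
width: 6.7
```

```bash
bash snap.sh 30
```

```text
17.8333 [594.  257.7 145.6] yaw 72.8 rotvec to fix [ 0.05 -0.27 -0.38] [-0.7 -0.2 -2.9] 6.685589982589512 [-0.47  0.68  0.03  1.57 -0.03  0.9   0.84]
17.8333 [594.  257.7 145.6] [-3.137e+00  2.000e-03  1.270e+00] [-0.7 -0.2 -2.9] 6.7
blue zmax 206.04911188778266
4918 ((587.2594604492188, 258.5760192871094), (8.271123886108398, 95.30159759521484), 72.66394805908203) px 317.3708824725498 296.0471736478243 306 329 185 421 [577.64341496 261.65370916 204.89305355]
39 ((544.7691650390625, 271.66314697265625), (59.7445068359375, 0.19652986526489258), 72.83111572265625) px 325.5897435897436 156.0 283 352 156 156 [548.452681   283.62194673  -0.99537765]
top 552 z [ 56.1  63.3 255.7] xmax [-49.4 -48.8  31.4  32.8]
 top edge x -8.8 -4.8 y [-59.5 -56.3 -45.8] slope deg -40.2 7
 foot y [-23.5  -2.1] x [-47.5  30.1]
 stud 85 x [-15.6  -5.2   3.9] y [-13.   -0.2] z [126.6 158. ]
side 2244 z [ 59.9 123.2 207.7] xmax [-48.1 -47.4  57.4  57.9]
 -y face y at mean -0.8 slope 0.4  vs z -0.2
 stud 197 x [-15.5   0.9  14.9] y [-14.2  13.9] z [121.9 159.2]
```

View pics/s30.png

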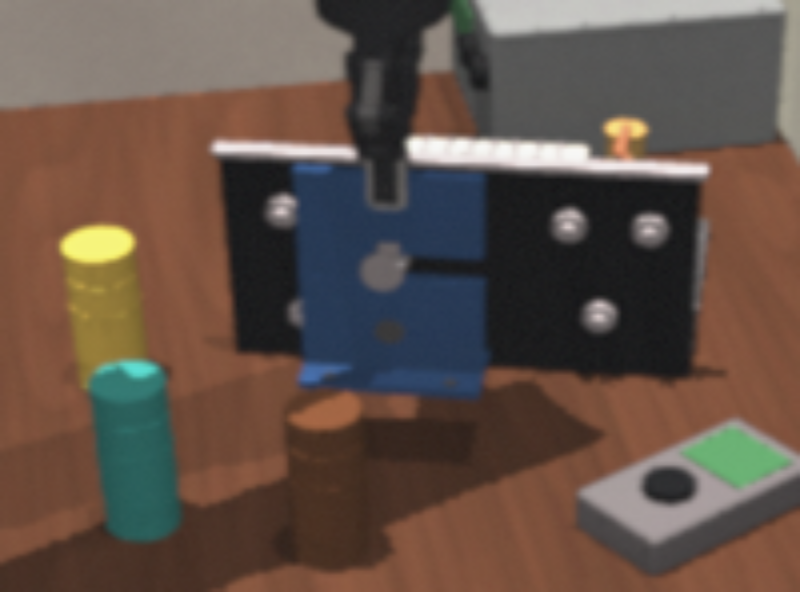

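>>> arm_command:
  rot:
    - [0, 0, 0]
    - [0, 0, 0]
  slide:
    - [1.5, -0.5, 0]
    - [0, 0, 0]
  gripper: [2, 2]

```text
clock: 18.15
eef_pos: [594.1, 257.6, 145.4]
tool_rot: [-3.135, 0.003, 1.271]
force: [-1.2, -0.6, -4.1]
width: 6.5
```

>>> arm_command:
  rot:
    - [0, 0, 0]
    - [0, 0, 0]
    - [0, 0, 0]
  slide:
    - [-1.5, 0.5, 0]
    - [0, 0, -4]
    - [0, 0, 0]
  gripper: [2, 2, 2]

```text
clock: 18.4
eef_pos: [593.8, 257.7, 141.3]
tool_rot: [-3.137, 0.002, 1.27]
force: [0.1, 0.1, -3.4]
width: 6.9
```

>>> arm_command:
  rot:
    - [0, 0, 0]
    - [0, 0, 0]
  slide:
    - [0, 0, -3]
    - [0, 0, 0]
  gripper: [2, 2]

```text
clock: 18.57
eef_pos: [593.7, 257.5, 137.9]
tool_rot: [-3.137, 0.003, 1.27]
force: [-0.8, -1.0, -3.4]
width: 6.7
```

>>> arm_command:
  rot:
    - [0, 0, 0]
    - [0, 0, 0]
  slide:
    - [0, 0, -3]
    - [0, 0, 0]
  gripper: [2, 2]

```text
clock: 18.73
eef_pos: [593.7, 257.5, 134.4]
tool_rot: [-3.137, 0.003, 1.27]
force: [0.4, 1.1, -2.9]
width: 6.6
```

>>> arm_command:
  rot:
    - [0, 0, 0]
    - [0, 0, 0]
  slide:
    - [0, 0, -2]
    - [0, 0, 0]
  gripper: [2, 2]

```text
clock: 18.9
eef_pos: [594.1, 257.7, 133.6]
tool_rot: [-3.138, 0.002, 1.27]
force: [-1.8, -0.2, -2.8]
width: 6.8
```

```bash
bash snap.sh 31
```

```text
18.9 [594.1 257.7 133.6] yaw 72.8 rotvec to fix [ 0.05 -0.24 -0.37] [-1.8 -0.2 -2.8] 6.783046006874113 [-0.47  0.69  0.03  1.58 -0.03  0.88  0.84]
18.9 [594.1 257.7 133.6] [-3.138e+00  2.000e-03  1.270e+00] [-1.8 -0.2 -2.8] 6.8
blue zmax 194.1081980785433
4935 ((587.5337524414062, 258.5095520019531), (8.296642303466797, 95.4986801147461), 72.70406341552734) px 317.3791286727457 295.9515704154002 306 329 184 421 [577.70530601 261.6094736  192.91281672]
top 553 z [ 44.6  52.  253.4] xmax [-50.  -48.6  34.5  36. ]
 top edge x -8.5 -3.9 y [-58.7 -56.8 -47. ] slope deg -82.6 8
 foot y [-23.6  -2.2] x [-47.3  32.4]
 stud 68 x [-14.6  -6.7   2.8] y [-13.3  -2.1] z [126.2 157.8]
side 2196 z [ 47.8 112.8 195.2] xmax [-48.2 -47.8  57.3  57.7]
 -y face y at mean -0.7 slope 0.6  vs z 0.1
 stud 193 x [-15.2   0.5  14.9] y [-15.1   3.9] z [120.8 159.6]
```

View pics/s31.png

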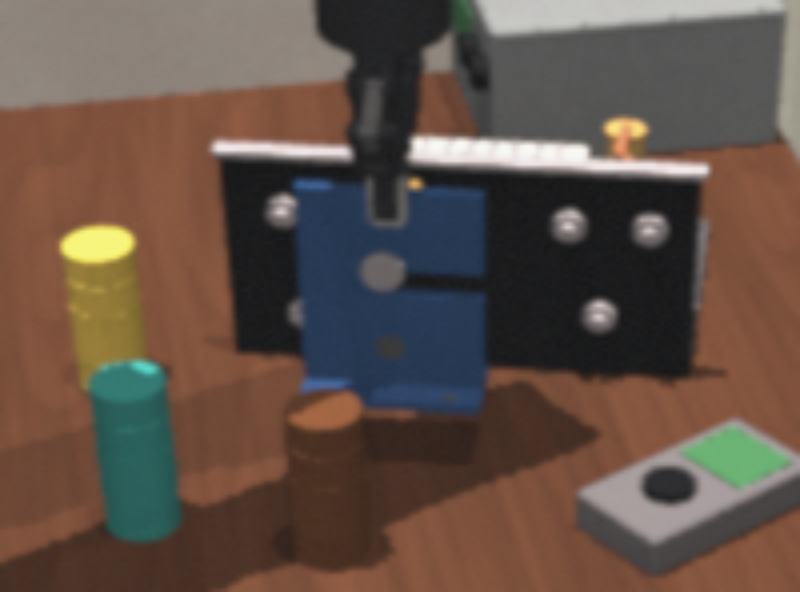

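>>> arm_command:
  rot:
    - [0, 0, 0]
    - [0, 0, 0]
  slide:
    - [0, 0, -1.5]
    - [0, 0, 0]
  gripper: [2, 2]

```text
clock: 19.22
eef_pos: [594.1, 257.7, 133.6]
tool_rot: [-3.138, 0.002, 1.27]
force: [-1.5, 0.6, -3.6]
width: 6.4
```

>>> arm_command:
  rot:
    - [0, 0, 0]
    - [0, 0, 0]
    - [0, 0, 0]
    - [0, 0, 0]
  slide:
    - [0, 0, 0]
    - [0, 0, 0]
    - [0, 0, 0]
    - [0, 0, 0]
  gripper: [8, 11, 16, 25]

```text
clock: 19.55
eef_pos: [596.8, 258.2, 134.3]
tool_rot: [3.14, -0.001, 1.27]
force: [0.1, -0.0, -0.8]
width: 24.2
```

```bash
bash snap.sh 32
```

```text
19.55 [596.8 258.2 134.3] yaw 72.8 rotvec to fix [-0.06  0.11 -0.37] [ 0.1 -0.  -0.8] 24.178720872344275 [-0.47  0.69  0.03  1.58 -0.03  0.87  0.84]
19.55 [596.8 258.2 134.3] [ 3.14e+00 -1.00e-03  1.27e+00] [ 0.1 -0.  -0.8] 24.2
blue zmax 196.36978277495137
4985 ((591.1630859375, 257.4361267089844), (7.937558174133301, 97.87753295898438), 72.88420867919922) px 313.8651955867603 297.7506519558676 302 325 186 421 [580.77960452 260.44072143 193.51037046]
top 559 z [ 44.5  52.6 245. ] xmax [-54.5 -52.6  33.6  35.8]
 top edge x -10.7 -5.0 y [-58.7 -48.  -15.5] slope deg -382.5 9
 foot y [-23.4  -2.1] x [-51.   30.9]
 stud 71 x [-15.3  -6.6   3.3] y [-13.2  -2.5] z [125.2 157.3]
side 2197 z [ 45.9 110.7 196.6] xmax [-53.  -51.1  57.   57.3]
 -y face y at mean -0.6 slope 0.6  vs z -0.2
 stud 182 x [-15.5   0.1  15.3] y [-14.9   3.8] z [121.5 158.8]
```

View pics/s32.png

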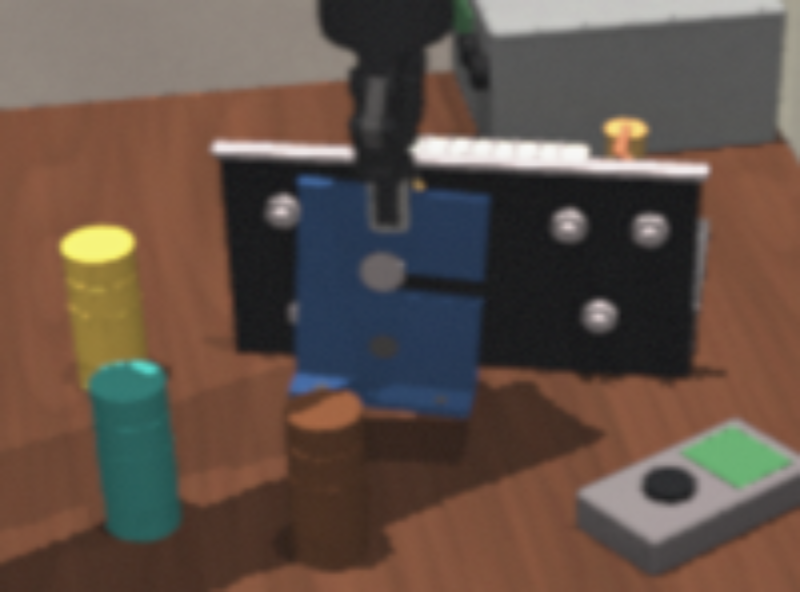

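View pics/w32.png

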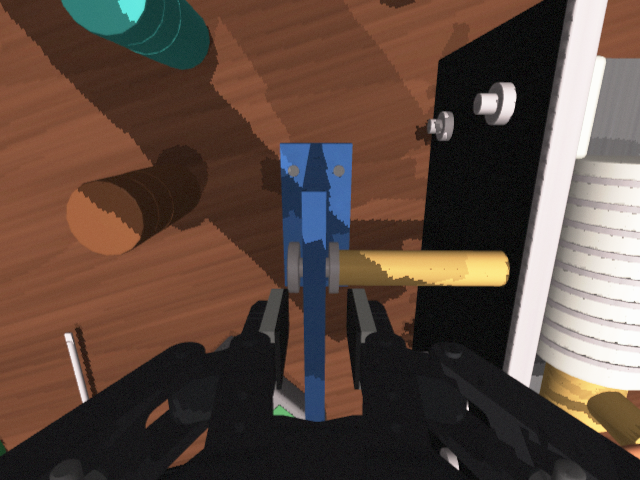

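>>> arm_command:
  rot:
    - [0, 0, 0]
    - [0, 0, 0]
    - [0, 0, 0]
    - [0, 0, 0]
    - [0, 0, 0]
  slide:
    - [0, 0, 0]
    - [0, 0, 10]
    - [0, 0, 25]
    - [0, 0, 35]
    - [0, 0, 35]
  gripper: [40, 45, 45, 45, 45]

```text
clock: 20.12
eef_pos: [590.4, 255.3, 235.2]
tool_rot: [-3.129, 0.011, 1.27]
force: [0.4, 0.6, 0.0]
width: 45.0
```

>>> arm_command:
  rot:
    - [0, 0, 0]
    - [0, 0, 0]
    - [0, 0, 0]
    - [0, 0, 0]
    - [0, 0, 0]
  slide:
    - [-20, 0, 30]
    - [-35, 0, 0]
    - [-35, 0, 0]
    - [-35, -10, 0]
    - [-20, -10, 0]
  gripper: [45, 45, 45, 45, 45]

```text
clock: 20.53
eef_pos: [450.8, 237.8, 279.2]
tool_rot: [3.135, -0.007, 1.267]
force: [0.1, -0.1, -0.7]
width: 44.8
```

>>> arm_command:
  rot:
    - [0, 0, 0]
    - [0, 0, 0]
    - [0, 0, 0]
    - [0, 0, 0]
    - [0, 0, 0]
  slide:
    - [0, 0, 0]
    - [0, 0, 0]
    - [0, 0, 0]
    - [0, 0, 0]
    - [0, 0, 0]
  gripper: [45, 45, 45, 45, 45]

```text
clock: 20.95
eef_pos: [449.2, 237.5, 283.6]
tool_rot: [3.131, -0.011, 1.268]
force: [-0.2, 0.7, 0.3]
width: 45.1
```

```bash
bash snap.sh 33; python3 - <<'E'
from h import *
p,d=get_image('side');cv2.imwrite('pics/s33b.png',p[:,:,::-1])
p,d=get_image('top');cv2.imwrite('pics/t33b.png',p[:,:,::-1])
W=cloud(get_calibration('side'),d*0+get_image('side')[1])
E
```

```text
20.95 [449.2 237.5 283.6] yaw 72.7 rotvec to fix [-0.42  0.74 -0.27] [-0.2  0.7  0.3] 45.074091277618464 [-0.57  0.31  0.04  1.79 -0.01  1.02  0.74]
20.95 [449.2 237.5 283.6] [ 3.131 -0.011  1.268] [-0.2  0.7  0.3] 45.1
blue zmax 191.88918337871831
168 ((621.206298828125, 246.5560760498047), (4.782009124755859, 36.745479583740234), 72.76124572753906) px 382.8809523809524 400.6845238095238 380 387 382 415 [620.98854522 245.85402514 191.24395761]
top 1036 z [ 45.2  71.  197.9] xmax [-54.6 -54.3  33.   34.2]
 top edge x -48.4 -2.9 y [-4.   0.3  4.7] slope deg 0.8 109
 foot y [-24.   20.7] x [-54.3  33.1]
 stud 102 x [-14.   -1.3  11.8] y [-13.3  18.6] z [122.2 155.8]
side 2316 z [ 46.7 115.8 195.9] xmax [-49.5 -48.6  57.2  57.5]
 -y face y at mean -0.8 slope 0.6  vs z 0.1
 stud 182 x [-15.1   0.5  14.7] y [-14.5   4.3] z [121.  159.2]
```

View pics/s33.png

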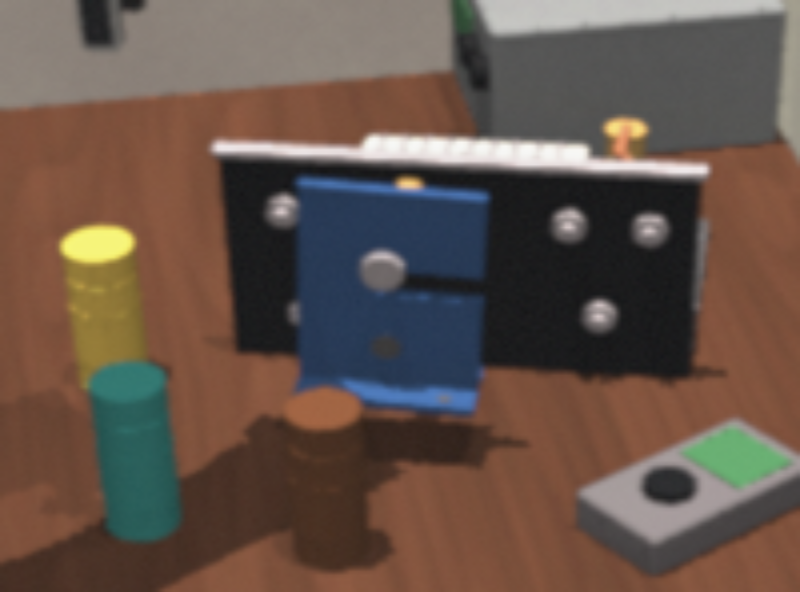

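View pics/s33b.png

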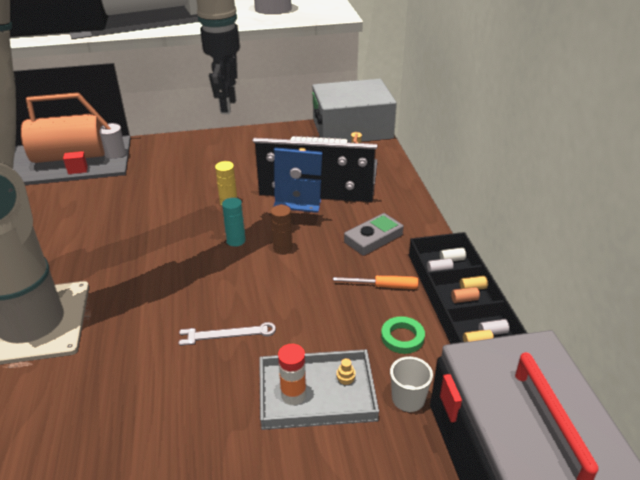

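View pics/t33b.png

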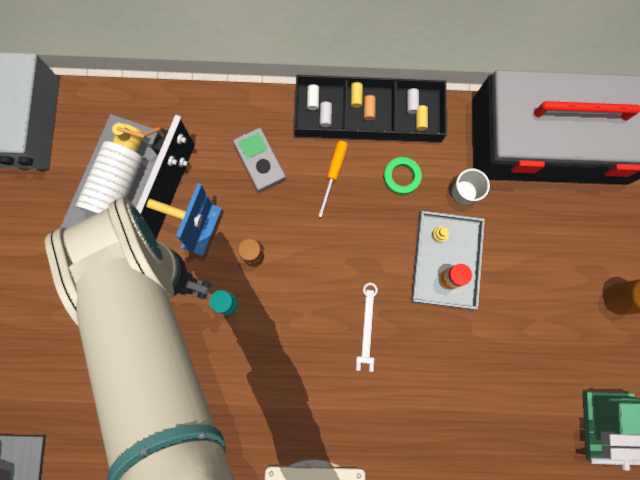

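>>> arm_command:
  rot:
    - [0, 0, 0]
    - [0, 0, 0]
    - [0, 0, 0]
    - [0, 0, 0]
    - [0, 0, 0]
  slide:
    - [0, 0, 0]
    - [0, 0, 0]
    - [0, 0, 0]
    - [0, 0, 0]
    - [0, 0, 0]
  gripper: [45, 45, 45, 45, 45]

```text
clock: 21.67
eef_pos: [448.3, 237.1, 282.6]
tool_rot: [3.133, -0.009, 1.268]
force: [-0.3, 0.3, -0.1]
width: 45.0
```

>>> arm_command:
  rot:
    - [0, 0, 0]
    - [0, 0, 0]
    - [0, 0, 0]
    - [0, 0, 0]
    - [0, 0, 0]
  slide:
    - [0, 0, 0]
    - [0, 0, 0]
    - [0, 0, 0]
    - [0, 0, 0]
    - [0, 0, 0]
  gripper: [45, 45, 45, 45, 45]

```text
clock: 22.08
eef_pos: [448.3, 237.2, 282.7]
tool_rot: [3.133, -0.009, 1.268]
force: [0.2, -0.1, -0.6]
width: 44.9
```

>>> arm_command:
  rot:
    - [0, 0, 0]
    - [0, 0, 0]
    - [0, 0, 0]
    - [0, 0, 0]
    - [0, 0, 0]
  slide:
    - [0, 0, 0]
    - [0, 0, 0]
    - [0, 0, 0]
    - [0, 0, 0]
    - [0, 0, 0]
  gripper: [45, 45, 45, 45, 45]

```text
clock: 22.5
eef_pos: [448.3, 237.2, 282.8]
tool_rot: [3.133, -0.009, 1.269]
force: [1.2, 0.4, 0.2]
width: 45.1
```

```bash
cat > still.py <<'E'
from h import *
cal=get_calibration('side');c=[]
for i in range(10):
    p,d=get_image('side');hsv=cv2.cvtColor(p,cv2.COLOR_RGB2HSV)
    m=cv2.inRange(hsv,(100,100,15),(125,255,255));m[:,:265]=0;m[:,330:]=0;m[:140]=0;m[220:]=0
    k=max(cv2.findContours(m,cv2.RETR_EXTERNAL,cv2.CHAIN_APPROX_NONE)[0],key=cv2.contourArea)
    v,u=np.where(m>0); top=[(x,v[u==x].min()) for x in range(280,318)]
    c.append((u.mean().round(2),v.mean().round(2),np.degrees(np.arctan(np.polyfit(*zip(*top),1)[0])).round(2)))
print(c); print(telemetry.read_state()['clock'])
f,d=get_image('side');W=cloud(cal,d);hsv=cv2.cvtColor(f,cv2.COLOR_RGB2HSV)
m=(cv2.inRange(hsv,(0,150,60),(6,255,255))>0);m[:,:270]=0;m[:,315:]=0;m[:340]=0
Q=W[m];print('red cap',len(Q),Q.mean(0),Q[:,2].max())
cv2.imwrite('pics/s34.png',cv2.resize(f[130:230,240:390,::-1],None,fx=5,fy=5,interpolation=cv2.INTER_CUBIC))
E
python3 still.py; bash snap.sh 34
```

```text
[(np.float64(297.26), np.float64(177.9), np.float64(6.36)), (np.float64(297.25), np.float64(177.96), np.float64(5.81)), (np.float64(297.28), np.float64(177.91), np.float64(6.11)), (np.float64(297.31), np.float64(177.93), np.float64(6.06)), (np.float64(297.3), np.float64(177.98), np.float64(6.27)), (np.float64(297.28), np.float64(177.95), np.float64(5.96)), (np.float64(297.22), np.float64(177.93), np.float64(6.3)), (np.float64(297.3), np.float64(177.96), np.float64(6.24)), (np.float64(297.26), np.float64(177.96), np.float64(6.0)), (np.float64(297.28), np.float64(177.96), np.float64(6.44))]
23.0
red cap 604 [nan nan nan] nan
23.05 [448.3 237.2 282.8] yaw 72.7 rotvec to fix [-0.37  0.64 -0.28] [0.3 0.  0.1] 45.04104284727625 [-0.57  0.31  0.04  1.79 -0.01  1.02  0.74]
23.05 [448.3 237.2 282.8] [ 3.133 -0.009  1.269] [0.3 0.  0.1] 45.0
blue zmax 191.8840508222741
138 ((621.0808715820312, 246.01417541503906), (3.7117955684661865, 32.814537048339844), 72.95451354980469) px 383.40579710144925 400.67391304347825 381 387 382 415 [619.25868238 245.91755095 191.12109971]
top 1037 z [ 44.9  70.2 197.6] xmax [-54.9 -54.1  32.4  34.5]
 top edge x -48.2 -1.9 y [-3.6  0.5  4.7] slope deg 1.0 101
 foot y [-23.9  20.7] x [-53.9  32.6]
 stud 97 x [-11.7  -1.   11.5] y [-13.   18.1] z [129.4 155.2]
side 2313 z [ 47.1 116.  196.1] xmax [-49.8 -48.7  57.1  57.5]
 -y face y at mean -0.6 slope 0.4  vs z 0.1
 stud 177 x [-15.4   0.6  14.7] y [-15.2   3.5] z [121.1 158.9]
```

View pics/s34.png

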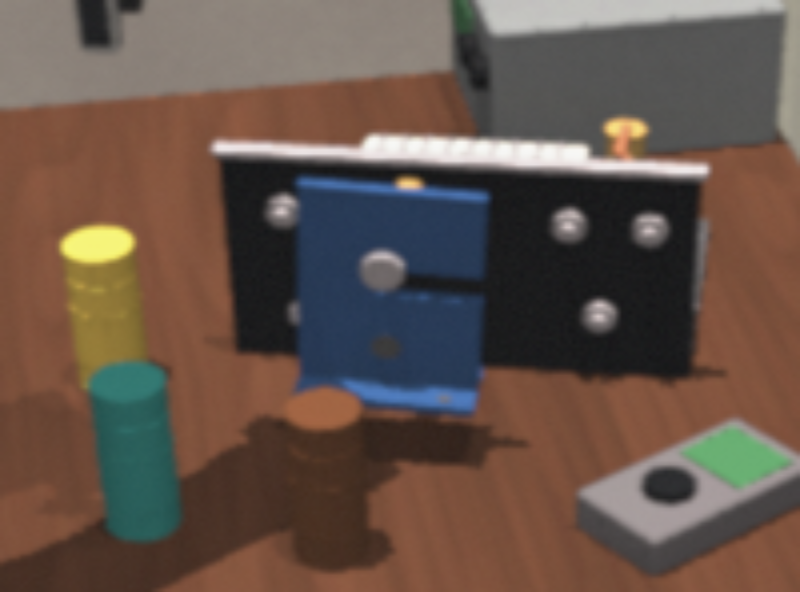

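```bash
python3 -c "
from cell import ctrl; print(ctrl.finish_job())"
```

```text
the job is handed in; nothing more can be done
None
```

I put the red-capped tin upright in the empty half of the tray. I then slid the bracket over the neck until it stopped, lowered it into the pocket and let go. I handed the job in at about 23 s of the 64 s allowed; the hand-in gives no verdict.

**Bracket:** It hangs between head and collar. Just before release its foot was about 44 mm above the bench, as it should be. It rocked about 3° when let go, and 3 s later it had settled to within 1–2° of upright. Ten side pictures over 0.5 s then showed no motion.

**Tin:** It looked upright in the last side and top pictures, at roughly x = -40, y = -8 mm in the tray. The final numeric check of its cap failed because of missing depth readings, so that rests on the pictures and on a measurement taken when I released it.

**Bystanders and look-alikes:** They appear unmoved in the final pictures. The gripper was clear of everything at the end.

**What disagreed or went wrong:**
- **Fingertips:** They sat about 35–45 mm higher than the reported TCP. My first grasp therefore closed on top of the tin's cap. The tin stayed upright, and I lifted and grasped it again lower.
- **Wrist camera:** Its position readings scattered by about 3 mm.
- **Side and top cameras:** They disagreed by about 2–3 mm. I relied on measuring bracket and stud in the same view, and on the arm stopping at the slot's end.

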